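# Set the side guide and hold the key-switched carton stop down

## Robot

A 7-joint arm with a two-finger parallel gripper is mounted at the origin on the work surface. World frame = base frame: x ahead of the robot, y to its left, z up, the work surface at z = 0. Lengths are in mm, angles in rad, forces in N, time in s.
With the tool pointing down it reaches from about 400 to 875 mm from the base axis. Payload 4.4 kg.
Tool frame: the origin (TCP) lies at the very end of the fingers, on their centre line; the grasp point (between the pads) lies 19 mm behind it; z points along the fingers, x is the direction in which the jaws open and shut, and the axes are right-handed (so a half turn about z gives the same grasp; the last joint's range is limited). The gripper opens to 85 mm and grips with 20 to 120 N. Pads are 22 mm wide; open, the fingers measure 114 mm over their backs; the gripper's body (76 mm by 85 mm) begins 54 mm behind the grasp point. The pads swing forward as they close: fully open they stand 13 mm farther back than shut.
Start: joints at [-1.169, 0.628, 0.038, 1.517, -0.027, 0.996, -0.02], TCP at [293.079, 580.192, 194.513] pointing down, gripper open.
Joint ranges: [-3.06, 3.06], [-0.37, 2.12], [-1.25, 1.32], [0.18, 2.47], [-1.1, 4.24], [0.23, 1.98], [-2.94, 2.94]. Speed limits (rad/s): [2.57, 2.57, 3.14, 3.14, 3.14, 3.14, 3.14].

## Interface

Orientations are given as [roll, pitch, yaw] about the fixed x, y, z axes, in that order (R = Rz(yaw) Ry(pitch) Rx(roll)).
In Python, from cell import ctrl, get_image, job, models gives the robot as it stands.
- The arm moves only by the tool move_arm, never from a script. Its argument "moves" is a list that holds one entry, the list of rows, each a list of 6 numbers: the shift along the tool's x, y, z in m, then the turn, a rotation vector about the tool's x, y, z in rad. A call has 1 to 20 rows; each row is the pose to reach, as a shift and turn from the pose commanded when the call began, along the tool's axes at that moment; what a row does not reach only later rows make up. A row lasts 1/8 s, in which the tool goes at most 62.5 mm and 10.7 degrees, less where a joint would pass 70% of its speed; a pose out of reach is approached as far as the arm can. A call with a gripper value outside its range is refused whole. "jaw" is the opening, from 0 (shut) to 1 (fully open), set as the call begins (left out, the last holds). The fingers move at their own pace and stop on an object; the grip force is fixed at half the most. Time passes only in rows, so rows that repeat a pose let the fingers close. It gives the time, the measured TCP pose, the force and the opening at its end, in the units of the state.
- ctrl.read_state(): the state, without advancing time (a new reading comes with each control period).
- get_image(name): name is "scene" or "top" or "wrist"; returns a dict with "color" (480x640x3 uint8, blue, green, red), "fov_y" (degrees; the focal length in pixels is half the picture's height over the tangent of half this angle, whatever the lens; pixels are square), "cx", "cy" (the principal point, pixels), "k1" (the pictures are not rectified: a ray, as slopes to the right and down, at radius r is drawn at 1 + k1 r^2 times it, then the intrinsics apply), "origin" and "orientation" of the camera in the world; the wrist camera has in their place "hand_eye" (4x4, takes a point from camera to tool coordinates, whose origin is the TCP and whose axes are the tool frame's). Camera axes: x right, y up, looking along -z (the intrinsics and any distortion apply to the point x, -y, -z); pixel columns grow to the right and rows downward; lengths in mm; the calibration is good to about 2 mm. A picture is of the moment at which its call begins: read the wrist's pose just before it. There is no depth.
- job.finish_job(): hands the job in, once; it reports no verdict.
Trained networks look in the newest picture that a camera, given by its name, has taken for a name from the list of things; names that differ only in an ending like _2 or _b are one class to them, and where a whole thing is asked for, a point or a joint stands for the part that bears it (a point fixed in the world has none). Each returns a list of dicts, best first, with "score" (0 to 1); they miss things now and then, are a little off and sometimes report something else, mostly with a low value. They report only what shows in the picture. A call takes as long as a camera call.
- models.cut_out(camera, thing): "pixels" (480x640 bool, what is visible of it) and "uv" ([column, row] in pixels, amid what is visible of it).
- models.place_of(camera, thing): "uv" ([column, row] in pixels: a listed point, or the origin of a listed thing).
The state is a dict: "clock": time; "qpos": joint angles; "qd": joint speeds; "tau": joint torques, N m; "eef_pos": TCP position; "tool_rot": TCP orientation; "force": force on the tool from outside, world axes, zero at the start; "torque": the same for the moment, N m; "width": finger opening in mm.
Only numpy, scipy, OpenCV 4.12 (cv2) and the standard library are available. Lean on these libraries where they do the work, as an engineer would, in place of code of your own. Each camera call takes 0.05 s, during which the arm holds its last target.

## Task

Get the packing conveyor ready to let the carton through: wind the handwheel clockwise until the near side guide touches the carton, without crushing it. Then take the yellow-headed key from the stand, push it fully home in the key switch on the push-button station (its pins are sticky, so wiggle it in), turn it a quarter clockwise against the return spring and keep holding it there so that the orange stop stays down. Finish while still holding the key turned; leave the carton, the other keys, the emergency stop, the scanner and the tape where they are.

Things in the scene. Friction and masses are not known exactly. Their poses are not given: they have to be found in the camera images.
- handwheel (a joint): angle (rad) of the handwheel, grows clockwise seen from above. Black spoked wheel, 126 mm across, upright axis, on a grey rack housing before the belt conveyor. It moves the near side guide 6 mm towards the carton per rad, turns stiffly (about 0.1 N m) and stays where left. The guide meets the carton after 5 to 8.6 rad of winding.
- wheel_hub (a point): top of the handwheel's hub, on its upright axis, 131 mm above the bench; the wheel's rim is 14 mm thick, its top 130 mm above the bench
- crank_handle (a point): mid-height of the wheel's upright revolving handle (grey, 23 mm thick, 52 mm tall, from 134 to 186 mm above the bench), 50 mm from the wheel's axis; the handle spins freely on its pin, so a gripper may hold it without turning while it is carried round
- guide_face (a point): on the inner face of the near side guide, an aluminium rail 460 mm long along y and 55 mm tall, 32 mm above the conveyor's surface; the face looks to +x, to the carton, and the guide slides along +x as the wheel is wound
- carton: brown carton, 190 (x) by 240 (y) by 90 mm tall, 0.9 kg, origin at the centre of its underside, on the conveyor 60 mm above the bench; it stands against the far side guide, which is sprung and gives about 1 mm per 14 N; its near face lies at its own x = -95 mm
- key_yellow: the key to use: yellow head 30 mm wide (its x), 10 mm thick (its y), 30 mm tall; below it a steel blade 11 mm wide (x), 4 mm thick (y), 26 mm long, tip rounded; 45 g. Origin at the shoulder, where the head's underside meets the blade; z up, blade to -z. It starts upright in a slot of the key stand, shoulder on the stand's top, and lifts straight out. Fits the lock either way round.
- key_blue: like the yellow key but with a blue head; bystander in the same stand
- key_red: like the yellow key but with a red head; bystander in the same stand
- keystand: black key stand, fixed, 70 by 200 mm and 40 mm tall, three key slots in a row along its y, 60 mm apart, the keys' wide side along the row; origin at the centre of its underside
- keyswitch_mouth (a point): centre of the keyway on the brass lock plug's face, 76 mm above the bench; z up; turns with the plug. Keyway: 12.2 mm along this x, 5.2 mm along y, straight down 30 mm. Three sprung sticky pins reach in from its ends, 8 to 21 mm deep; a straight push past them takes 12 to 25 N, rocking the key 1 mm along x or a few degrees eases it to 10 N. Home: the key's shoulder rests on the plug's face.
- keyswitch (a joint): angle (rad) of the lock plug: 0 at rest, grows clockwise seen from above, stop at 1.571. A spring of 0.02 N m at rest and 0.08 N m at the stop turns it back as soon as it is let go. It also drives the orange carton stop on the conveyor, up at 0 and down when turned. The plug lags the key by up to about 0.2 rad of play.
- station: grey push-button station, fixed, 110 (x) by 200 (y) by 66 mm tall, origin at the centre of its underside; the key switch (steel collar 40 mm across, 74 mm high) at its own y = +52 mm, the emergency stop at y = -55 mm
- estop (a joint): travel (m) of the red mushroom emergency-stop button, 40 mm across on a yellow base, 0 as it stands, 0.005 pressed; leave it alone
- scanner: hand scanner lying on the bench, about 110 by 140 mm and 45 mm tall; bystander
- tape_roll: roll of packing tape, 102 mm across, 48 mm tall, lying flat; bystander

How it is judged (in metres and radians):
On the way, in this order (a step that is already met when the one before it is completed fails the run):
1. the near side guide has been wound against the carton (contact force between guide and carton above 1 N and x of guide_face in the frame of carton above -0.098 m), for 0.1 s.
2. the yellow key is fully home in the key switch, not yet turned (z of key_yellow in the frame of keyswitch_mouth below 0.0025 m and horizontal distance between key_yellow and keyswitch_mouth below 0.004 m and angle between key_yellow's own z axis and vertical below 0.12 rad and value of joint keyswitch below 0.35 rad), for 0.1 s.
3. the key is turned a quarter clockwise (z of key_yellow in the frame of keyswitch_mouth below 0.0025 m and horizontal distance between key_yellow and keyswitch_mouth below 0.004 m and angle between key_yellow's own z axis and vertical below 0.12 rad and value of joint keyswitch above 1.35 rad), for 0.2 s.
At the end, for the whole second after the job is handed in: the yellow key fully home (shoulder within 2.5 mm of the plug's face) and held by the fingers, the key switch held at 1.35 rad or more, the near guide within 3 mm of the carton's face, the carton within 12 mm of where it stood (all of step 3 and contact force between the fingers and key_yellow above 1 N and x of guide_face in the frame of carton above -0.098 m and distance of carton from where it was at the start of the episode below 0.012 m); the arm keeps its last pose, push and grip.
It fails at once if the carton is crushed (over 120 N) (contact force between guide and carton above 120 N).
It fails at once if the carton is pushed about by the robot (contact force between any of the arm, the fingers and carton above 5 N).
It fails at once if the other keys are disturbed (distance of any of key_blue, key_red from where it was at the start of the episode above 0.012 m).
It fails at once if the emergency stop is pressed (value of joint estop above 0.003 m).
It fails at once if the scanner or the tape is moved (distance of any of scanner, tape_roll from where it was at the start of the episode above 0.03 m).
It also fails if it takes over 72 s, if anything falls off the work surface, if the arm or the gripper's body presses on something with over 40 N, if the wrist force passes 120 N, or if a joint passes its speed limit or range.

## Working session

There is one attempt and no reset: what is moved stays moved. The work goes in short steps, Python scripts to look and compute and a tool call to move; the robot and the scene stay as the last step left them, time stands still between calls to the robot, and variables do not carry over. Pictures are saved under pics/ and viewed, and the job is handed in when it is done.

Besides the shell and the picture viewer there is one more tool, called as name(argument=value, ...) on one line, values as JSON. move_arm: Moves the arm, as the interface text tells. Its arguments: {"type":"object","properties":{"moves":{"type":"array","items":{"type":"array","items":{"type":"array","items":{"type":"number"}}}},"jaw":{"type":"number"}},"required":["moves"]}

```bash
ls -la; mkdir -p pics; cat > h.py <<'E'
import numpy as np, cv2
from cell import ctrl, get_image, job, models
from scipy.spatial.transform import Rotation as R
def Rm(rpy): return R.from_euler('xyz',rpy).as_matrix()
def cam(name):
    st=ctrl.read_state(); im=get_image(name)
    if 'hand_eye' in im:
        T=np.eye(4); T[:3,:3]=Rm(st['tool_rot']); T[:3,3]=st['eef_pos']
        T=T@np.array(im['hand_eye'])
    else:
        T=np.eye(4); o=np.array(im['orientation']); T[:3,:3]=o if o.shape==(3,3) else Rm(o); T[:3,3]=im['origin']
    im['T']=T; im['f']=240/np.tan(np.radians(im['fov_y'])/2)
    return im
def ray(im,uv):
    f=im['f'];K=np.array([[f,0,im['cx']],[0,f,im['cy']],[0,0,1]])
    p=cv2.undistortPoints(np.array([[uv]],float),K,np.array([im['k1'],0,0,0,0.]))[0,0]
    d=im['T'][:3,:3]@np.array([p[0],-p[1],-1]); return im['T'][:3,3],d
def atz(im,uv,z):
    o,d=ray(im,uv); return o+d*(z-o[2])/d[2]
def proj(im,P):
    P=np.array(P,float); c=im['T'][:3,:3].T@(P-im['T'][:3,3]); x,y=c[0]/-c[2],-c[1]/-c[2]
    s=1+im['k1']*(x*x+y*y); return np.array([im['cx']+im['f']*x*s, im['cy']+im['f']*y*s])
E
python3 - <<'E'
from h import *
st=ctrl.read_state(); print({k:np.round(v,3).tolist() for k,v in st.items()})
for n in ['scene','top','wrist']:
    im=cam(n); cv2.imwrite(f'pics/{n}0.png',im['color'])
    print(n,{k:np.round(im[k],3).tolist() for k in im if k not in('color',)})
    for t in ['wheel_hub','crank_handle','guide_face','carton','key_yellow','key_blue','key_red','keystand','keyswitch_mouth','station','scanner','tape_roll','estop']:
        r=models.place_of(n,t)
        print(n,t,[(np.round(x['uv'],1).tolist(),round(x['score'],2)) for x in r[:2]])
E
```

```text
total 12
drwxr-xr-x  3 agent agent 4096 Dec  6 23:19 .
drwxr-xr-x 23 root  root  4096 Dec  6 23:19 ..
drwxr-xr-x  2 agent agent 4096 Dec  6 23:19 pics
{'clock': 0.0, 'qpos': [-1.169, 0.629, 0.038, 1.518, -0.027, 0.996, -0.02], 'qd': [0.001, 0.001, 0.001, -0.001, -0.0, 0.001, 0.0], 'tau': [0.0, -56.34, 1.226, -19.345, 0.011, 0.01, 0.0], 'eef_pos': [292.762, 579.561, 193.574], 'tool_rot': [3.142, 0.002, 1.103], 'force': [0.116, 0.547, 0.411], 'torque': [-0.043, 0.006, 0.019], 'width': 85.335}
scene {'fov_y': 57.078, 'cx': 317.725, 'cy': 237.2, 'k1': 0.012, 'origin': [1128.721, 402.01, 969.378], 'orientation': [0.691, 0.009, 2.202], 'T': [[-0.59, -0.626, 0.511, 1128.721], [0.807, -0.45, 0.382, 402.01], [-0.009, 0.638, 0.77, 969.378], [0.0, 0.0, 0.0, 1.0]], 'f': 441.304}
scene wheel_hub [([325.1, 220.2], 0.94)]
scene crank_handle [([307.7, 212.3], 0.96), ([327.8, 221.3], 0.27)]
scene guide_face [([296.6, 264.0], 0.9)]
scene carton [([264.1, 312.4], 0.7)]
scene key_yellow [([415.0, 274.5], 0.66)]
scene key_blue [([437.9, 275.5], 0.52)]
scene key_red [([459.6, 282.4], 0.43)]
scene keystand [([435.0, 283.3], 0.69)]
scene keyswitch_mouth [([290.7, 197.1], 0.53)]
scene station [([283.5, 210.9], 0.91)]
scene scanner [([529.1, 314.2], 0.86)]
scene tape_roll [([239.2, 165.5], 0.68)]Traceback (most recent call last):
  File "<stdin>", line 7, in <module>
ValueError: it knows: carton, crank_handle, guide_face, key_blue, key_red, key_yellow, keystand, keyswitch_mouth, scanner, station, tape_roll, wheel_hub
```

```bash
python3 - <<'E'
from h import *
Z=dict(wheel_hub=131,crank_handle=160,guide_face=92,carton=60,key_yellow=40,key_blue=40,key_red=40,keystand=0,keyswitch_mouth=76,station=0,scanner=0,tape_roll=0)
for n in ['scene','top','wrist']:
    im=cam(n); cv2.imwrite(f'pics/{n}0.png',im['color'])
    print(n,{k:np.round(im[k],3).tolist() for k in im if k not in('color','T')})
    for t in Z:
        r=models.place_of(n,t)
        print(n,t,[(np.round(x['uv'],1).tolist(),round(x['score'],2),atz(im,x['uv'],Z[t]).round(1).tolist()) for x in r[:2]])
E
```

```text
scene {'fov_y': 57.078, 'cx': 317.725, 'cy': 237.2, 'k1': 0.012, 'origin': [1128.721, 402.01, 969.378], 'orientation': [0.691, 0.009, 2.202], 'f': 441.304}
scene wheel_hub [([327.8, 223.0], 0.87, [520.2, -20.4, 131.0])]
scene crank_handle [([307.8, 208.7], 0.81, [531.4, -74.4, 160.0])]
scene guide_face [([297.9, 264.0], 0.91, [644.5, -22.1, 92.0])]
scene carton [([259.7, 313.9], 0.78, [793.2, -21.6, 60.0])]
scene key_yellow [([412.3, 268.0], 0.67, [453.4, 200.0, 40.0])]
scene key_blue [([435.3, 277.6], 0.61, [446.0, 261.3, 40.0]), ([237.9, 162.3], 0.47, [410.7, -448.0, 40.0])]
scene key_red [([458.8, 284.8], 0.45, [431.4, 318.5, 40.0]), ([289.1, 200.5], 0.34, [448.5, -209.6, 40.0])]
scene keystand [([437.1, 284.2], 0.91, [432.7, 268.5, 0.0])]
scene keyswitch_mouth [([289.1, 200.2], 0.46, [473.9, -186.7, 76.0])]
scene station [([281.9, 211.6], 0.78, [468.2, -224.6, -0.0])]
scene scanner [([530.6, 315.6], 0.75, [382.2, 496.0, 0.0])]
scene tape_roll [([239.1, 163.9], 0.97, [383.4, -475.9, 0.0])]
top {'fov_y': 55.93, 'cx': 329.058, 'cy': 232.395, 'k1': -0.108, 'origin': [418.778, 10.735,
[... 756 characters left out ...]
[([379.4, 269.8], 0.58, [470.7, -187.6, 76.0])]
top station [([387.5, 274.9], 0.67, [456.0, -226.4, 0.0])]
top scanner [([182.1, 289.4], 0.91, [388.0, 490.8, 0.0])]
top tape_roll [([458.2, 296.4], 0.8, [384.9, -478.6, 0.0])]
wrist {'fov_y': 61.822, 'cx': 325.166, 'cy': 242.706, 'k1': -0.032, 'hand_eye': [[1.0, 0.0, 0.0, -0.742], [0.0, -0.961, -0.276, -70.87], [0.0, 0.276, -0.961, -180.019], [0.0, 0.0, 0.0, 1.0]], 'f': 400.839}
wrist wheel_hub []
wrist crank_handle []
wrist guide_face []
wrist carton []
wrist key_yellow []
wrist key_blue []
wrist key_red []
wrist keystand []
wrist keyswitch_mouth []
wrist station []
wrist scanner [([291.8, 312.7], 0.8, [376.5, 498.8, 0.0])]
wrist tape_roll []
```

View pics/scene0.png

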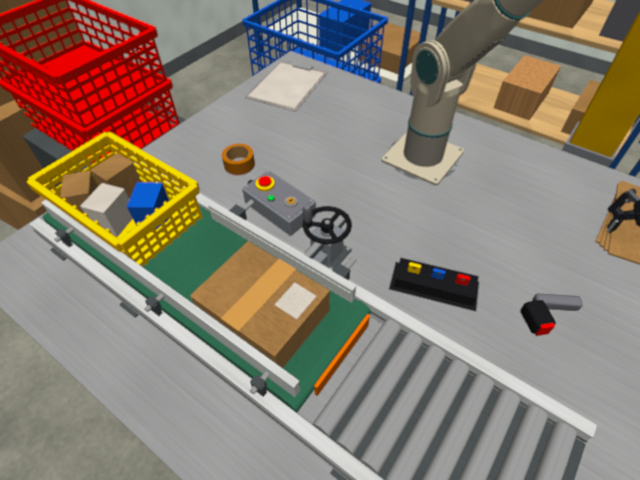

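```bash
ls pics
```

```text
scene0.png
top0.png
wrist0.png
```

The scene picture shows the wheel at (326,223), the station with its red e-stop at (264,183) and brass key switch at (290,201), the key stand with yellow, blue and red keys at (414,268), (438,273) and (463,279), and the carton at (262,300). The network detections agree. Next I'll move over the stand for a wrist view.

move_arm(moves=[[[-0.199,0.2585,-0.006,0,0,0.753],[-0.199,0.2585,-0.006,0,0,0.753],[-0.199,0.2585,-0.006,0,0,0.753],[-0.199,0.2585,-0.006,0,0,0.753],[-0.199,0.2585,-0.006,0,0,0.753],[-0.199,0.2585,-0.006,0,0,0.753],[-0.199,0.2585,-0.006,0,0,0.753],[-0.199,0.2585,-0.006,0,0,0.753]]])

```text
clock: 3.6
eef_pos: [433.1, 288.1, 200.4]
tool_rot: [-3.14, 0.0, 0.353]
force: [-0.1, 0.6, -0.3]
width: 85.4
```

```bash
python3 - <<'E'
from h import *
st=ctrl.read_state(); print({k:np.round(st[k],4).tolist() for k in ['clock','qpos','eef_pos','tool_rot','force']})
im=cam('wrist'); cv2.imwrite('pics/w1.png',im['color']); np.save('w1T.npy',im['T'])
for t,z in dict(key_yellow=40,key_blue=40,key_red=40).items():
    for x in models.cut_out('wrist',t)[:2]:
        m=x['pixels']; ys,xs=np.nonzero(m); r=cv2.minAreaRect(np.c_[xs,ys].astype(np.float32))
        print(t,round(x['score'],2),m.sum(),np.round(x['uv'],1),r, atz(im,[xs.mean(),ys.mean()],70).round(1))
    for x in models.place_of('wrist',t)[:2]: print(t,round(x['score'],2),np.round(x['uv'],1),atz(im,x['uv'],z).round(1))
E
```

```text
{'clock': 3.6, 'qpos': [-0.8184, 0.4458, 0.2558, 1.8749, -0.1489, 0.8391, -0.1338], 'eef_pos': [433.1268, 288.1474, 200.3958], 'tool_rot': [-3.1403, 0.0002, 0.353], 'force': [-0.1258, 0.6105, -0.346]}
key_yellow 0.59 451 [324.5 312.4] ((325.5, 312.0), (42.0, 11.0), 90.0) [459.7 212.9  70. ]
key_yellow 0.79 [323.8 303.7] [460.5 206.6  40. ]
key_blue 0.69 475 [326.8 248. ] ((327.5, 246.5), (41.0, 11.0), 90.0) [441.5 267.3  70. ]
key_blue 0.97 [324.5 243. ] [440.9 261.6  40. ]
key_blue 0.16 [327.5 227.3] [438.5 275.9  40. ]
key_red 0.82 468 [333.3 173.1] ((330.0, 175.5), (39.0, 12.0), 90.0) [423.3 321.7  70. ]
key_red 0.75 [330.5 170. ] [423.6 323.3  40. ]
```

View pics/w1.png

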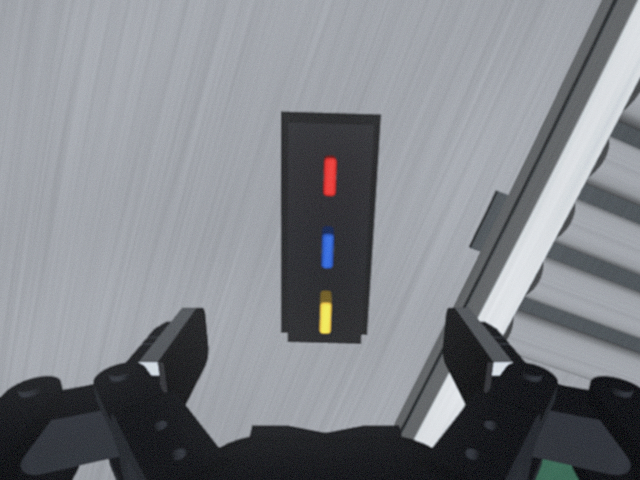

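The wrist view shows the stand, with red at (330,176), blue at (328,251) and the yellow key's top face at about (325,318). I'll fit the top faces offline.

```bash
python3 - <<'E'
from h import *
import json
img=cv2.imread('pics/w1.png'); im=dict(T=np.load('w1T.npy'),f=400.839,cx=325.166,cy=242.706,k1=-0.032)
hsv=cv2.cvtColor(img,cv2.COLOR_BGR2HSV)
C={}
for n,(a,b) in dict(yellow=(20,35),blue=(100,125),red=(0,8)).items():
    H,S,V=cv2.split(hsv); m=((H>=a)&(H<=b)&(S>130)&(V>160)).astype(np.uint8); m[:120]=0;m[345:]=0;m[:,:290]=0;m[:,370:]=0
    ys,xs=np.nonzero(m)
    w=np.array([atz(im,p,70)[:2] for p in np.c_[xs,ys]],np.float32)
    r=cv2.minAreaRect(w); C[n]=w.mean(0); print(n,m.sum(),xs.min(),xs.max(),ys.min(),ys.max(),C[n],r)
d=C['red']-C['yellow']; print(d,np.hypot(*d),np.arctan2(d[1],d[0]), C['blue']-(C['red']+C['yellow'])/2)
# stand corners
for p in [(283,112),(380,116),(368,333),(282,333)]: print(p,atz(im,p,40).round(1))
for n,P in C.items(): print(n,proj(im,[*P,70]),proj(im,[*P,40]))
print(img[285:340:3,325])
E
```

```text
yellow 343 320 331 302 333 [461.2219  208.13943] ((461.6502685546875, 207.8397979736328), (9.309630393981934, 29.10523796081543), 20.005006790161133)
blue 339 322 332 234 267 [442.41693 264.19357] ((442.2037048339844, 264.3131103515625), (8.168997764587402, 27.973432540893555), 20.09076499938965)
red 426 324 335 158 195 [423.29248 321.05923] ((423.35626220703125, 320.8642272949219), (8.54557991027832, 28.35177993774414), 20.171981811523438)
[-37.929413 112.9198  ] 119.11978 1.8948524 [ 0.159729   -0.40576172]
(283, 112) [371.2 353.7  40. ]
(380, 116) [446.2 378.   40. ]
(368, 333) [510.1 192.7  40. ]
(282, 333) [433.8 164.6  40. ]
yellow [325.11244309 317.23301619] [325.13173443 302.52682447]
blue [327.23680989 250.91697132] [327.0837692  240.90997097]
red [329.55914694 176.45170963] [329.19946719 172.3427018 ]
[[ 52  50  47]
 [ 57  50  51]
 [ 39  85 103]
 [ 43  95 115]
 [ 48 101 117]
 [ 44 100 117]
 [ 79 195 229]
 [ 97 234 242]
 [ 97 235 241]
 [ 98 235 242]
 [ 98 236 242]
 [ 97 235 242]
 [ 97 236 242]
 [ 97 235 242]
 [ 96 233 242]
 [ 97 235 242]
 [ 69 156 174]
 [ 50  46  45]
 [ 50  45  44]]
```

move_arm(moves=[[[-0.091,0.412,-0.1,0,0,0.353],[-0.091,0.412,-0.1,0,0,0.353],[-0.091,0.412,-0.1,0,0,0.353],[-0.091,0.412,-0.1,0,0,0.353],[-0.091,0.412,-0.1,0,0,0.353],[-0.091,0.412,-0.1,0,0,0.353],[-0.091,0.412,-0.1,0,0,0.353],[-0.091,0.412,-0.1,0,0,0.353],[-0.091,0.412,-0.1,0,0,0.353]]])

```text
clock: 5.08
eef_pos: [489.7, -131.5, 300.2]
tool_rot: [-3.141, 0.001, -0.003]
force: [-0.2, -0.4, -0.4]
width: 85.5
```

```bash
python3 - <<'E'
from h import *
st=ctrl.read_state(); print({k:np.round(st[k],4).tolist() for k in ['clock','qpos','eef_pos','tool_rot','force']})
im=cam('wrist'); cv2.imwrite('pics/w2.png',im['color']); np.save('w2T.npy',im['T'])
for t,z in dict(wheel_hub=131,crank_handle=160,keyswitch_mouth=76,station=0,guide_face=92,carton=60).items():
    for x in models.place_of('wrist',t)[:2]: print(t,round(x['score'],2),np.round(x['uv'],1),atz(im,x['uv'],z).round(1))
E
```

```text
{'clock': 5.075, 'qpos': [-0.1463, 0.337, 0.4881, 1.7662, -0.1773, 1.0828, 0.3991], 'eef_pos': [489.6778, -131.5047, 300.1769], 'tool_rot': [-3.1406, 0.0006, -0.003], 'force': [-0.2404, -0.3792, -0.4194]}
wheel_hub 0.58 [361.7  77.3] [518.5 -21.8 131. ]
crank_handle 0.58 [398.5 134.5] [545.3 -66.6 160. ]
keyswitch_mouth 0.72 [310.5 245.8] [ 472.7 -180.9   76. ]
station 0.81 [308.3 266.2] [ 466.6 -230.2    0. ]
guide_face 0.88 [496.4  84.2] [645.1 -22.8  92. ]
carton 0.72 [623.   80.4] [785.9 -14.5  60. ]
```

View pics/w2.png

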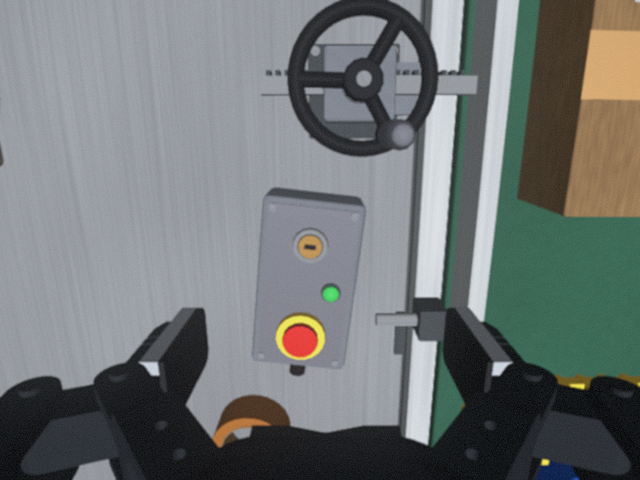

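The wheel hub shows at (364,78), the handle top at about (402,132) and the brass plug at (310,246) with its keyway roughly along world x. The carton's near edge is at right (518–567). I'll zoom in for accurate positions.

```bash
python3 - <<'E'
from h import *
img=cv2.imread('pics/w2.png'); im=dict(T=np.load('w2T.npy'),f=400.839,cx=325.166,cy=242.706,k1=-0.032)
a=cv2.resize(img[216:276,280:340],(400,400),interpolation=cv2.INTER_CUBIC)
b=cv2.resize(img[98:158,370:430],(400,400),interpolation=cv2.INTER_CUBIC)
cv2.imwrite('pics/z2.png',np.hstack([a,b]))
for p,z in [((363,78),123),((364,78),131),((403,132),186),((398.5,134.5),160),((310.5,246),76),((300,340),90)]: print(p,atz(im,p,z).round(1))
# keyway dark blob
g=cv2.cvtColor(img,cv2.COLOR_BGR2GRAY); s=g[238:254,300:321].astype(float); print(g[240:254,300:322])
# station corners at z=66
for p in [(264,195),(365,207),(344,367),(254,357)]: print('st',p,atz(im,p,66).round(1))
# carton near face top edge z=150 bottom z=60
for p in [(540,0),(518,198),(567,215),(595,0)]: print('carton',p,atz(im,p,60).round(1),atz(im,p,150).round(1))
for p in [(517,0),(470,330),(487,330)]: print('guide',p,[atz(im,p,z).round(1)[:2] for z in (60,92,120)])
E
```

```text
(363, 78) [520.3 -21.4 123. ]
(364, 78) [520.4 -22.3 131. ]
(403, 132) [543.9 -64.5 186. ]
(398.5, 134.5) [545.3 -66.6 160. ]
(310.5, 246) [ 472.7 -181.1   76. ]
(300, 340) [ 460.4 -283.9   90. ]
[[130 143 153 155 157 156 156 154 153 157 156 153 156 154 157 156 153 155
  146 134 124 135]
 [145 150 153 157 157 155 156 158 155 156 158 158 153 160 155 159 154 157
  154 143 128 124]
 [148 161 160 157 156 159 157 159 160 158 156 156 158 156 156 154 159 157
  158 145 135 120]
 [155 158 157 156 152 145 145 148 148 151 148 153 158 158 160 155 159 154
  158 153 142 127]
 [160 163 160 151 135 119 109 113 121 124 131 132 138 145 141 150 151 151
  158 154 145 135]
 [158 160 157 146 116  83  71  74  75  84  93  92  98 102 109 123 142 156
  159 159 154 139]
 [160 158 156 144 108  71  48  49  53  59  59  61  60  70  73 105 139 155
  161 160 153 142]
 [153 152 154 135 102  72  54  51  54  51  52  53  52  53  58  97 138 155
  160 160 154 140]
 [152 156 153 134 113  89  82  78  72  71  63  56  54  56  70 103 139 155
  155 159 155 145]
 [149 157 153 145 137 129 125 121 117 110 103  93  94  90  98 115 1
[... 357 characters left out ...]
8 154 159 159 151 155
  153 142 132 141]]
st (264, 195) [ 424.7 -128.6   66. ]
st (365, 207) [ 530.1 -141.6   66. ]
st (344, 367) [ 510.  -333.5   66. ]
st (254, 357) [ 404.1 -319.9   66. ]
carton (540, 0) [692.3  56.3  60. ] [648.7  31.  150. ]
carton (518, 198) [ 693.6 -133.2   60. ] [ 649.7 -118.   150. ]
carton (567, 215) [ 749.8 -151.7   60. ] [ 693.9 -132.5  150. ]
carton (595, 0) [745.6  57.3  60. ] [690.7  31.8 150. ]
guide (517, 0) [array([670.2,  55.9]), array([656.4,  46.9]), array([644.3,  39.1])]
guide (470, 330) [array([ 657.2, -288.8]), array([ 644.4, -271.6]), array([ 633.2, -256.4])]
guide (487, 330) [array([ 677.3, -289. ]), array([ 663. , -271.7]), array([ 650.4, -256.6])]
```

View pics/z2.png

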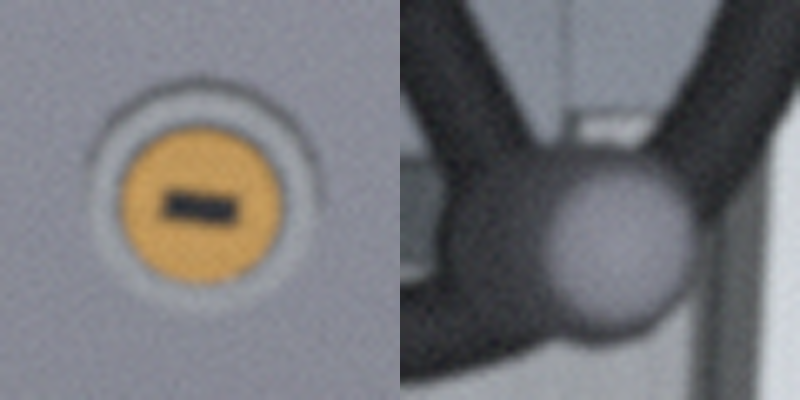

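move_arm(moves=[[[0.054,-0.065,0.03,0,0,0],[0.054,-0.065,0.05,0,0,0],[0.054,-0.065,0.1,0,0,0],[0.054,-0.065,0.14,0,0,0],[0.054,-0.065,0.16,0,0,0],[0.054,-0.065,0.16,0,0,0],[0.054,-0.065,0.16,0,0,0]]], jaw=1)

```text
clock: 6.3
eef_pos: [544.8, -67.4, 141.4]
tool_rot: [3.141, -0.002, -0.003]
force: [-0.6, 0.1, 0.3]
width: 85.3
```

```bash
python3 - <<'E'
from h import *
st=ctrl.read_state(); print({k:np.round(st[k],4).tolist() for k in ['clock','qpos','eef_pos','tool_rot','force','torque']})
im=cam('wrist'); cv2.imwrite('pics/w3.png',im['color']); np.save('w3T.npy',im['T'])
print(proj(im,[543.7,-66.3,186]),proj(im,[520.4,-22,131]))
E
```

```text
{'clock': 6.3, 'qpos': [-0.1813, 0.5803, 0.386, 1.8674, -0.3074, 0.7507, 0.3713], 'eef_pos': [544.8315, -67.4159, 141.3734], 'tool_rot': [3.1414, -0.0015, -0.0028], 'force': [-0.5888, 0.1424, 0.2656], 'torque': [-0.0521, 0.0062, -0.0342]}
[325.34764444 319.55439567] [275.72178474 181.33791394]
```

View pics/w3.png

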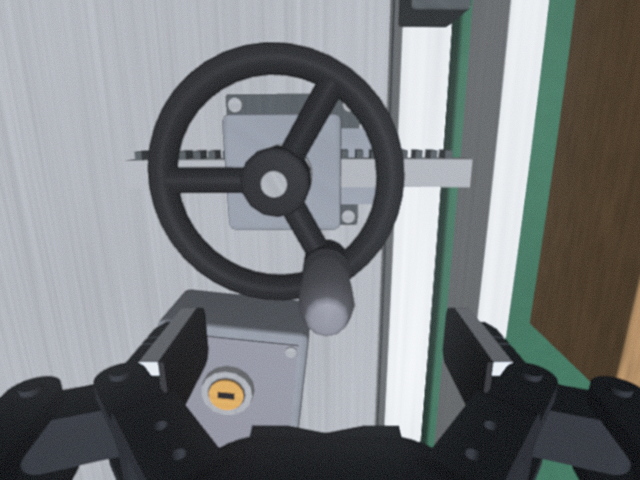

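The handle top shows at (328,314) between the open pads, and the hub at (274,183). Both match the prediction within about 2 mm. I'll close on the handle.

move_arm(moves=[[[0,-0.0016,0,0,0,0],[0,-0.0016,0,0,0,0],[0,-0.0016,0,0,0,0],[0,-0.0016,0,0,0,0],[0,-0.0016,0,0,0,0],[0,-0.0016,0,0,0,0]]], jaw=0)

```text
clock: 7.1
eef_pos: [544.6, -66.1, 140.8]
tool_rot: [3.141, -0.001, -0.003]
force: [0.8, -0.6, 2.8]
width: 14.1
```

```bash
python3 - <<'E'
from h import *
st=ctrl.read_state(); print({k:np.round(st[k],4).tolist() for k in ['clock','eef_pos','tool_rot','force','torque','width']})
E
```

```text
{'clock': 7.1, 'eef_pos': [544.5963, -66.0871, 140.8372], 'tool_rot': [3.1413, -0.0011, -0.0032], 'force': [0.8093, -0.5937, 2.8143], 'torque': [-0.043, -0.1166, -0.0433], 'width': 14.0704}
```

```bash
python3 - <<'E'
from h import *
im=cam('wrist'); cv2.imwrite('pics/w4.png',im['color']); np.save('w4T.npy',im['T'])
st=ctrl.read_state(); print({k:np.round(st[k],4).tolist() for k in ['clock','eef_pos','force','torque','width']})
E
```

```text
{'clock': 7.15, 'eef_pos': [544.6101, -66.0706, 140.8518], 'force': [1.4634, -1.2626, 4.1854], 'torque': [-0.1488, -0.1464, -0.0077], 'width': 14.0799}
```

View pics/w4.png

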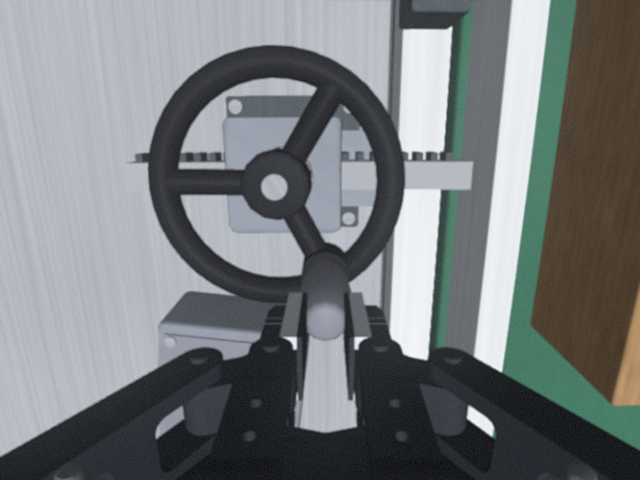

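Width 14 mm instead of 23, with an upward force, suggests the pads are only pinching the rounded handle top. I'll check from the scene camera.

```bash
python3 - <<'E'
from h import *
im=cam('scene'); 
i=im['color'].copy()
st=ctrl.read_state(); p=np.array(st['eef_pos']); M=Rm(st['tool_rot'])
pts={'TCP':p,'z-40':p-40*M[:,2],'z-19':p-19*M[:,2],'z-73':p-73*M[:,2]}
x0,y0=270,130
s=6
c=cv2.resize(i[y0:y0+100,x0:x0+130],None,fx=s,fy=s,interpolation=cv2.INTER_CUBIC)
for k,P in pts.items():
    u=proj(im,P); print(k,P.round(1),u.round(1)); cv2.circle(c,tuple(int(v) for v in ((u-[x0,y0]+.5)*s)),4,(0,0,255),-1); cv2.putText(c,k,tuple(int(v) for v in ((u-[x0,y0]+.5)*s+[8,0])),0,.5,(0,0,255),1)
for P in ([544.8,-65.7,186],[544.8,-65.7,134],[520,-22.3,131]):
    u=proj(im,P); print(P,u); cv2.circle(c,tuple(int(v) for v in ((u-[x0,y0]+.5)*s)),4,(0,255,0),-1)
cv2.imwrite('pics/s5.png',c); cv2.imwrite('pics/s5full.png',i)
E
```

```text
TCP [544.6 -66.1 140.8] [307.5 218.4]
z-40 [544.5 -66.1 180.8] [307.1 207.5]
z-19 [544.6 -66.1 159.8] [307.3 213.3]
z-73 [544.5 -66.  213.8] [306.7 198. ]
[544.8, -65.7, 186] [307.08813083 206.14679062]
[544.8, -65.7, 134] [307.65820869 220.31988969]
[520, -22.3, 131] [327.24974964 222.62807662]
```

View pics/s5.png

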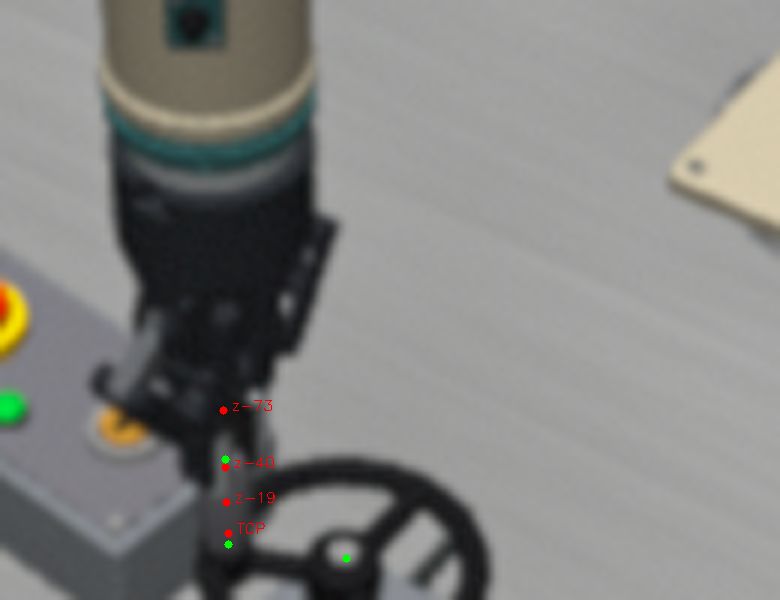

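The scene view confirms it: the finger pads end about 40 mm above the reported TCP, and only the handle's dome is pinched. The real fingertips are about 40 mm shorter than stated, so I'll open, go 35 mm lower and regrip.

move_arm(moves=[[[0,0,0,0,0,0],[0,0,0,0,0,0],[0,0,0,0,0,0],[0,0,0.018,0,0,0],[0,0,0.036,0,0,0],[0,0,0.036,0,0,0],[0,0,0.036,0,0,0]]], jaw=0.6)

```text
clock: 8.07
eef_pos: [544.4, -65.9, 104.9]
tool_rot: [3.141, -0.0, -0.003]
force: [-0.1, 0.7, 0.0]
width: 51.4
```

```bash
python3 - <<'E'
from h import *
st=ctrl.read_state(); print({k:np.round(st[k],4).tolist() for k in ['clock','eef_pos','tool_rot','force','torque','width']})
im=cam('wrist'); cv2.imwrite('pics/w6.png',im['color']); np.save('w6T.npy',im['T'])
print(proj(im,[544.7,-65.7,186]),proj(im,[520,-22.3,131]))
E
```

```text
{'clock': 8.075, 'eef_pos': [544.351, -65.9182, 104.9255], 'tool_rot': [3.1415, -0.0005, -0.0031], 'force': [-0.1322, 0.6986, 0.0418], 'torque': [-0.0077, 0.0419, -0.0611], 'width': 51.4208}
[330.44460309 380.81773156] [264.94875412 198.10202099]
```

View pics/w6.png

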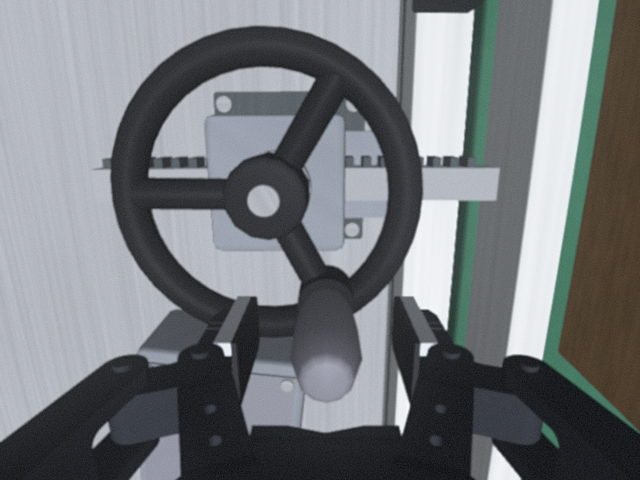

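The handle at (327,345) is now well between the pads, so I'll close.

move_arm(moves=[[[0,0,0,0,0,0],[0,0,0,0,0,0],[0,0,0,0,0,0],[0,0,0,0,0,0]]], jaw=0)

```text
clock: 8.62
eef_pos: [544.6, -65.8, 105.2]
tool_rot: [-3.141, -0.001, -0.003]
force: [0.2, 0.2, 6.0]
width: 21.4
```

```bash
python3 - <<'E'
from h import *
st=ctrl.read_state(); print({k:np.round(st[k],4).tolist() for k in ['clock','eef_pos','tool_rot','force','torque','width']})
# circle offsets clockwise from angle a0, relative to hub at (520,-22.3), r=50, tool x=+x, y=-y
a0=-1.05
for k in range(1,31):
    a=a0-0.3*k
    print(k,round(0.3*k,2),round(50*(np.cos(a)-np.cos(a0)),1),round(-50*(np.sin(a)-np.sin(a0)),1))
E
```

```text
{'clock': 8.625, 'eef_pos': [544.5799, -65.8126, 105.1784], 'tool_rot': [-3.1415, -0.0013, -0.003], 'force': [0.1884, 0.2314, 5.9635], 'torque': [0.0221, 0.125, -0.0192], 'width': 21.3661}
1 0.3 -13.9 5.4
2 0.6 -28.8 6.5
3 0.9 -43.4 3.1
4 1.2 -56.3 -4.5
5 1.5 -66.4 -15.5
6 1.8 -72.8 -29.0
7 2.1 -74.9 -43.8
8 2.4 -72.5 -58.5
9 2.7 -65.9 -71.9
10 3.0 -55.6 -82.8
11 3.3 -42.6 -90.1
12 3.6 -28.0 -93.3
13 3.9 -13.1 -92.0
14 4.2 0.7 -86.3
15 4.5 12.3 -76.8
16 4.8 20.5 -64.4
17 5.1 24.7 -50.0
18 5.4 24.4 -35.1
19 5.7 19.8 -20.9
20 6.0 11.1 -8.7
21 6.3 -0.7 0.4
22 6.6 -14.8 5.6
23 6.9 -29.7 6.4
24 7.2 -44.2 2.8
25 7.5 -56.9 -5.0
26 7.8 -66.8 -16.2
27 8.1 -73.0 -29.8
28 8.4 -74.9 -44.6
29 8.7 -72.3 -59.3
30 9.0 -65.4 -72.6
```

move_arm(moves=[[[-0.0139,0.0054,0,0,0,0],[-0.0288,0.0065,0,0,0,0],[-0.0434,0.0031,0,0,0,0],[-0.0563,-0.0045,0,0,0,0],[-0.0664,-0.0155,0,0,0,0]]])

```text
clock: 9.25
eef_pos: [479.5, -49.9, 105.2]
tool_rot: [3.141, -0.005, -0.003]
force: [7.3, 3.0, 1.2]
width: 21.3
```

```bash
python3 - <<'E'
from h import *
st=ctrl.read_state(); print({k:np.round(st[k],4).tolist() for k in ['clock','eef_pos','tool_rot','force','torque','width']})
print('rel hub',np.array(st['eef_pos'][:2])-[520,-22.3])
E
```

```text
{'clock': 9.25, 'eef_pos': [479.5026, -49.8564, 105.218], 'tool_rot': [3.1413, -0.0049, -0.0034], 'force': [7.2847, 2.9733, 1.2019], 'torque': [0.617, -1.7227, 0.0121], 'width': 21.2546}
rel hub [-40.4973798  -27.55643804]
```

move_arm(moves=[[[-0.0064,-0.0135,0,0,0,0],[-0.0085,-0.0283,0,0,0,0],[-0.0061,-0.043,0,0,0,0],[0.0005,-0.0564,0,0,0,0],[0.0108,-0.0673,0,0,0,0],[0.0238,-0.0746,0,0,0,0]]])

```text
clock: 10.0
eef_pos: [500.5, 24.0, 105.1]
tool_rot: [3.141, 0.002, -0.003]
force: [-2.2, -3.1, 12.6]
width: 21.5
```

```bash
cat > f.py <<'E'
from h import *
st=ctrl.read_state(); print({k:np.round(st[k],4).tolist() for k in ['clock','eef_pos','tool_rot','force','torque','width']})
r=np.array(st['eef_pos'][:2])-[520,-22.3]; u=r/np.hypot(*r); f=np.array(st['force'][:2]); a=np.arctan2(r[1],r[0])
print('rel hub',r,np.hypot(*r),a,'radial out F',f@u,'tang cw F',f@[u[1],-u[0]])
E
python3 f.py
```

```text
{'clock': 10.0, 'eef_pos': [500.4886, 24.0236, 105.0763], 'tool_rot': [3.1409, 0.0022, -0.0034], 'force': [-2.201, -3.1385, 12.6378], 'torque': [-0.8055, 0.1573, 0.0136], 'width': 21.463}
rel hub [-19.51138522  46.32356414] 50.264965411800056 1.9694421088814782 radial out F -2.0380607366442614 tang cw F -3.2466514233518167
```

move_arm(moves=[[[0.0146,-0.0032,0,0,0,0],[0.0295,-0.0019,0,0,0,0],[0.0433,0.0038,0,0,0,0],[0.0549,0.0133,0,0,0,0],[0.0631,0.0257,0,0,0,0],[0.0673,0.0401,0,0,0,0],[0.067,0.055,0,0,0,0],[0.0624,0.0692,0,0,0,0]]])

```text
clock: 11.0
eef_pos: [565.5, -44.6, 105.2]
tool_rot: [-3.141, -0.003, -0.002]
force: [2.0, 2.5, 8.5]
width: 21.3
```

```bash
python3 f.py; python3 - <<'E'
from h import *
im=cam('scene'); i=im['color']
for P in ([693,-20,150],[693,-140,60],[693,100,150]): print(proj(im,P))
cv2.imwrite('pics/s7.png',cv2.resize(i[220:360,180:380],(800,560),interpolation=cv2.INTER_CUBIC))
E
```

```text
{'clock': 11.0, 'eef_pos': [565.4753, -44.6287, 105.1819], 'tool_rot': [-3.1414, -0.0029, -0.0023], 'force': [2.0216, 2.4525, 8.5099], 'torque': [0.3557, -0.2947, 0.0], 'width': 21.3134}
rel hub [ 45.47534601 -22.32866705] 50.66139030098082 -0.45642654334064414 radial out F 0.7337475425125194 tang cw F -3.092441263573561
[284.5818754  263.37847805]
[250.42355479 262.05878325]
[327.14941475 289.19193736]
```

View pics/s7.png

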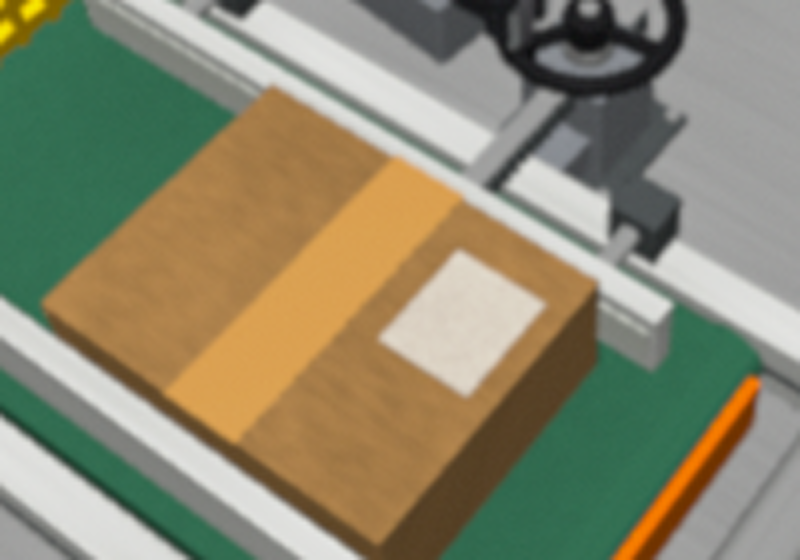

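move_arm(moves=[[[-0.0087,0.0122,0,0,0,0],[-0.0205,0.0213,0,0,0,0],[-0.0205,0.0213,0,0,0,0]]])

```text
clock: 11.42
eef_pos: [541.3, -67.4, 105.1]
tool_rot: [3.141, 0.002, -0.005]
force: [-1.5, -1.0, 10.3]
width: 21.4
```

```bash
python3 f.py; python3 - <<'E'
from h import *
im=cam('wrist'); i=im['color']; cv2.imwrite('pics/w8.png',i)
np.save('w8T.npy',im['T'])
E
```

```text
{'clock': 11.425, 'eef_pos': [541.2604, -67.3578, 105.1302], 'tool_rot': [3.1412, 0.0024, -0.0049], 'force': [-1.5067, -1.0049, 10.334], 'torque': [-0.3375, 0.2104, -0.0264], 'width': 21.378}
rel hub [ 21.26044291 -45.05784095] 49.82183722127844 -1.1299230467316757 radial out F 0.2658742514761731 tang cw F 1.791506927978124
```

View pics/w8.png

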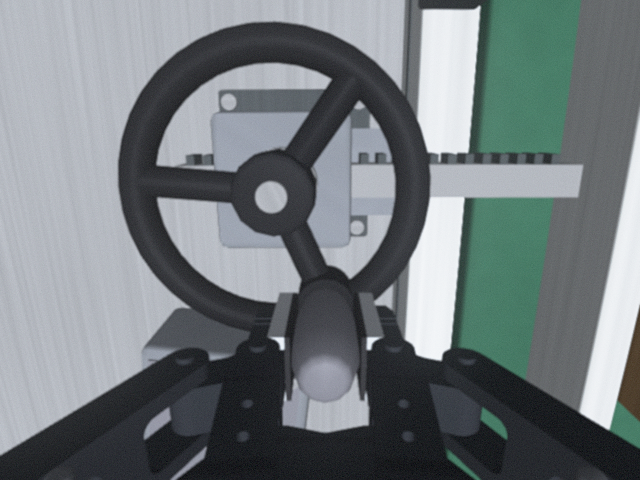

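move_arm(moves=[[[-0.0068,0.0031,0,0,0,0],[-0.014,0.0052,0,0,0,0],[-0.0214,0.0061,0,0,0,0],[-0.0289,0.006,0,0,0,0]]])

```text
clock: 11.98
eef_pos: [514.6, -71.4, 105.1]
tool_rot: [-3.141, -0.001, -0.003]
force: [3.1, 2.5, 7.6]
width: 21.1
```

```bash
python3 f.py
```

```text
{'clock': 11.975, 'eef_pos': [514.5947, -71.3922, 105.1381], 'tool_rot': [-3.1409, -0.001, -0.0029], 'force': [3.0784, 2.4986, 7.6007], 'torque': [0.4782, -0.5381, 0.0941], 'width': 21.1092}
rel hub [ -5.40532307 -49.09223068] 49.3889120242127 -1.6804600601121749 radial out F -2.8205424287107363 tang cw F -2.7864431244460457
```

move_arm(moves=[[[-0.0074,-0.0013,0,0,0,0],[-0.0145,-0.0037,0,0,0,0],[-0.0212,-0.0071,0,0,0,0]]])

```text
clock: 12.35
eef_pos: [494.0, -63.9, 105.1]
tool_rot: [-3.141, -0.002, -0.003]
force: [4.1, 3.0, 6.3]
width: 21.5
```

```bash
python3 f.py
```

```text
{'clock': 12.35, 'eef_pos': [494.0087, -63.9419, 105.1455], 'tool_rot': [-3.1409, -0.002, -0.0025], 'force': [4.1252, 2.999, 6.3009], 'torque': [0.5054, -0.8615, 0.0628], 'width': 21.4521}
rel hub [-25.99125678 -41.64186132] 49.087575246575426 -2.128792624158419 radial out F -4.728307416940811 tang cw F -1.9115429274612987
```

move_arm(moves=[[[-0.0061,-0.0043,0,0,0,0],[-0.0115,-0.0096,0,0,0,0]]])

```text
clock: 12.6
eef_pos: [483.4, -54.9, 105.2]
tool_rot: [3.141, -0.004, -0.003]
force: [5.2, 0.3, 4.6]
width: 21.4
```

```bash
python3 f.py; python3 - <<'E'
from h import *
im=cam('top'); i=im['color']; cv2.imwrite('pics/t9.png',cv2.resize(i[130:270,250:410],(800,700)[:2],interpolation=cv2.INTER_CUBIC)[:600])
for P in ([693,-100,150],[693,-140,60],[693,100,150]): print(proj(im,P))
E
```

```text
{'clock': 12.6, 'eef_pos': [483.4185, -54.8626, 105.1853], 'tool_rot': [3.1413, -0.0036, -0.0027], 'force': [5.187, 0.2881, 4.5957], 'torque': [-0.0046, -1.3135, -0.0198], 'width': 21.3965}
rel hub [-36.58146032 -32.56258347] 48.9747392204881 -2.414252424069169 radial out F -4.065960399359402 tang cw F -3.233555454815672
[355.98591881 199.31605716]
[365.54476108 204.52766629]
[293.86968779 197.74691041]
```

View pics/t9.png

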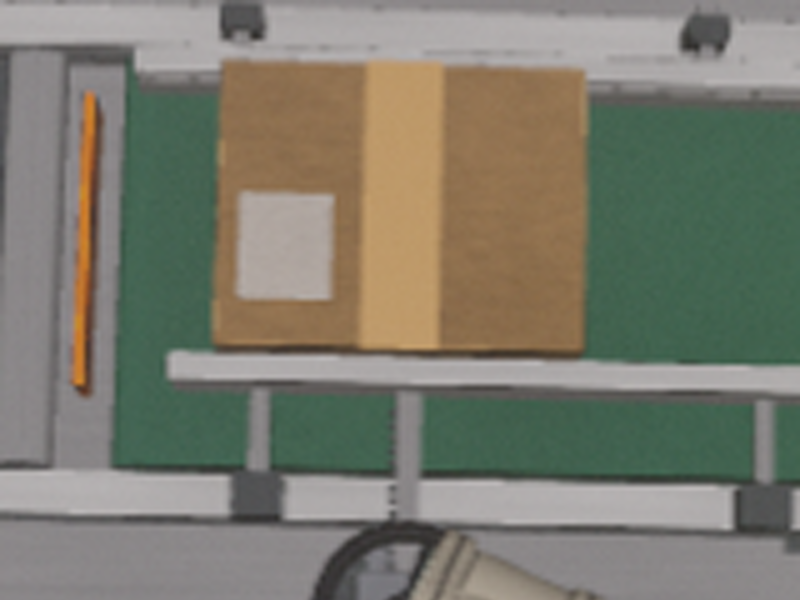

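move_arm(moves=[[[-0.0045,-0.0059,0,0,0,0],[-0.0081,-0.0125,0,0,0,0]]])

```text
clock: 12.9
eef_pos: [476.3, -44.2, 105.2]
tool_rot: [3.139, -0.005, -0.004]
force: [7.1, -3.9, 2.5]
width: 21.4
```

```bash
python3 f.py
```

```text
{'clock': 12.9, 'eef_pos': [476.2521, -44.1661, 105.1795], 'tool_rot': [3.1389, -0.0054, -0.0038], 'force': [7.1251, -3.8747, 2.4878], 'torque': [-0.8478, -1.417, -0.0184], 'width': 21.3763}
rel hub [-43.74792799 -21.8661483 ] 48.90817564852449 -2.678087977134718 radial out F -4.640986487904102 tang cw F -6.651385702483637
```

The tangential resistance jumped from about 2–3 N to 6.7 N at about 7.95 rad, so the guide is against the carton with roughly 30 N, well below 120 N. I'll hold briefly, then release and lift.

move_arm(moves=[[[0,0,0,0,0,0],[0,0,0,0,0,0]]])

```text
clock: 13.15
eef_pos: [475.8, -43.2, 105.2]
tool_rot: [3.14, -0.004, -0.003]
force: [4.6, -2.4, 6.0]
width: 21.5
```

```bash
python3 f.py
```

```text
{'clock': 13.15, 'eef_pos': [475.7807, -43.2412, 105.1694], 'tool_rot': [3.1403, -0.0041, -0.0031], 'force': [4.6428, -2.4014, 5.9807], 'torque': [-0.1789, -1.0638, -0.0721], 'width': 21.4747}
rel hub [-44.21928293 -20.94124117] 48.927298767328566 -2.6993058901822633 radial out F -3.1682265132124807 tang cw F -4.15752462579368
```

move_arm(moves=[[[0,0,0,0,0,0],[0,0,0,0,0,0],[0,0,0,0,0,0],[0,0,-0.05,0,0,0],[0,0,-0.11,0,0,0],[0,0,-0.12,0,0,0],[0,0,-0.12,0,0,0]]], jaw=0.6)

```text
clock: 14.02
eef_pos: [473.4, -42.4, 224.5]
tool_rot: [-3.141, -0.0, -0.003]
force: [-1.0, 0.6, -0.8]
width: 51.4
```

```bash
python3 f.py; python3 - <<'E'
from h import *
im=cam('wrist'); cv2.imwrite('pics/w10.png',im['color']); np.save('w10T.npy',im['T'])
for x in models.place_of('wrist','crank_handle')[:1]: print(x['uv'],atz(im,x['uv'],160))
for x in models.place_of('wrist','guide_face')[:1]: print('gf',x['score'],x['uv'],atz(im,x['uv'],92))
E
```

```text
{'clock': 14.025, 'eef_pos': [473.3787, -42.4482, 224.5445], 'tool_rot': [-3.141, -0.0001, -0.0027], 'force': [-1.0011, 0.5572, -0.8419], 'torque': [-0.0246, 0.0242, -0.0053], 'width': 51.4006}
rel hub [-46.62133423 -20.1482187 ] 50.78877358165154 -2.733666888995521 radial out F 0.6979442528060374 tang cw F 0.9086383678359455
[338.5, 259.7] [480.75190492 -54.26152383 160.        ]
gf 0.83 [601.6, 197.9] [692.92812019 -25.76353949  92.        ]
```

View pics/w10.png

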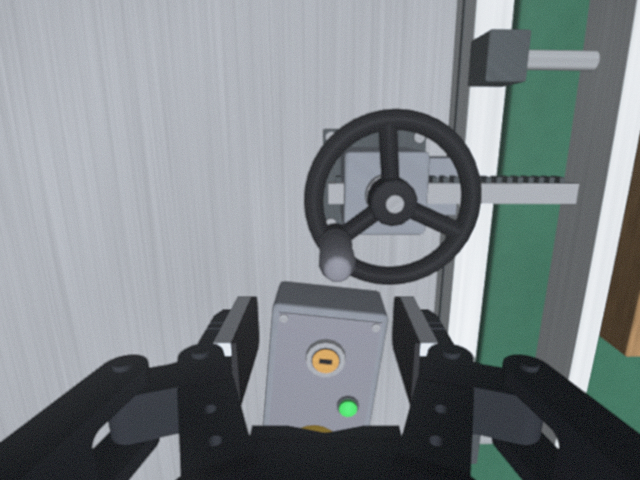

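```bash
python3 - <<'E'
from h import *
img=cv2.imread('pics/w10.png'); im=dict(T=np.load('w10T.npy'),f=400.839,cx=325.166,cy=242.706,k1=-0.032)
h=atz(im,(338,265),186); c=atz(im,(395,203.5),131); print(h,c,h-c,np.arctan2(*(h-c)[[1,0]]),np.hypot(*(h-c)[:2]))
cv2.imwrite('pics/z10.png',np.hstack([cv2.resize(img[330:390,295:355],(400,400),interpolation=cv2.INTER_CUBIC),cv2.resize(img[160:280,300:420],(400,400),interpolation=cv2.INTER_CUBIC)]))
print(atz(im,(325.5,360.5),76))
for p in [(327,347)]: pass
E
```

```text
[479.60269461 -48.82041137 186.        ] [520.55686185 -23.1175582  131.        ] [-40.95416724 -25.70285317  55.        ] -2.5811255477419506 48.35163363797928
[ 472.11871601 -181.38786811   76.        ]
```

View pics/z10.png

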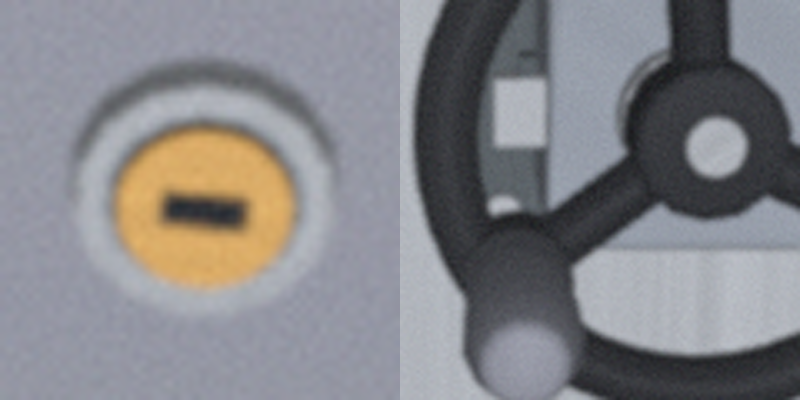

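```bash
python3 - <<'E'
from h import *
for n,(r0,r1,c0,c1) in dict(scene=(250,345,200,320),top=(140,200,285,370)).items():
    im=cam(n); cv2.imwrite(f'pics/{n}11.png',im['color'])
    a=cv2.cvtColor(cv2.imread(f'pics/{n}0.png'),cv2.COLOR_BGR2GRAY).astype(np.float32); b=cv2.cvtColor(im['color'],cv2.COLOR_BGR2GRAY).astype(np.float32)
    for t in models.cut_out(n,'carton')[:1]: m=t['pixels']
    ys,xs=np.nonzero(m); print(n,m.sum(),xs.min(),xs.max(),ys.min(),ys.max())
    # label region (white label + tape) on the carton's top
    if n=='scene': R_=(270,325,245,320)
    else: R_=(145,198,292,366)
    A=a[R_[0]:R_[1],R_[2]:R_[3]];B=b[R_[0]:R_[1],R_[2]:R_[3]]
    W=np.eye(2,3,dtype=np.float32)
    cc,W=cv2.findTransformECC(A,B,W,cv2.MOTION_TRANSLATION,(3,200,1e-6),None,5); print(n,'carton shift px',W[:,2],cc)
    p0=proj(im,[790,-16,150]); p1=proj(im,[791,-16,150]); print('px per mm +x',p1-p0)
    # static reference
    S=(30,140,100,240) if n=='scene' else (230,300,360,480)
    W=np.eye(2,3,dtype=np.float32); cc,W=cv2.findTransformECC(a[S[0]:S[1],S[2]:S[3]],b[S[0]:S[1],S[2]:S[3]],W,cv2.MOTION_TRANSLATION,(3,200,1e-6),None,5); print('static',W[:,2],cc)
print(ctrl.read_state()['clock'])
E
```

```text
scene 9802 189 329 243 368
scene carton shift px [-0.41370815  0.6208235 ] 0.9627827963119723
px per mm +x [-0.30219583  0.31672587]
static [-0.00325956 -0.00124634] 0.9999660340676862
top 9802 189 329 243 368
top carton shift px [ 0.02109568 -0.533761  ] 0.9995440065635902
px per mm +x [ 0.00657013 -0.29962996]
static [ 0.11640961 -0.01596684] 0.938972924064882
14.375
```

Image registration shows the carton shifted about 1.7 mm towards +x, so the guide is pressing it against the sprung far guide: contact confirmed. On to the yellow key.

move_arm(moves=[[[-0.013,-0.2505,0.1145,0,0,-0.327],[-0.013,-0.2505,0.1145,0,0,-0.327],[-0.013,-0.2505,0.1145,0,0,-0.327],[-0.013,-0.2505,0.1145,0,0,-0.327],[-0.013,-0.2505,0.1145,0,0,-0.327],[-0.013,-0.2505,0.1145,0,0,-0.327],[-0.013,-0.2505,0.1145,0,0,-0.327],[-0.013,-0.2505,0.1145,0,0,-0.327]]], jaw=0.6)

```text
clock: 15.38
eef_pos: [462.3, 205.9, 110.7]
tool_rot: [3.141, -0.001, 0.321]
force: [-0.2, -0.4, -0.1]
width: 51.1
```

```bash
python3 - <<'E'
from h import *
st=ctrl.read_state(); print({k:np.round(st[k],4).tolist() for k in ['clock','qpos','eef_pos','tool_rot','force','torque','width']})
im=cam('wrist'); img=im['color']; cv2.imwrite('pics/w12.png',img); np.save('w12T.npy',im['T'])
H,S,V=cv2.split(cv2.cvtColor(img,cv2.COLOR_BGR2HSV)); m=((H>=20)&(H<=35)&(S>130)&(V>160)).astype(np.uint8); m[400:]=0
n,l,s,c=cv2.connectedComponentsWithStats(m); 
for k in range(1,n):
    if s[k,4]<100: continue
    ys,xs=np.nonzero(l==k); w=np.array([atz(im,p,70)[:2] for p in np.c_[xs,ys]],np.float32)
    print(s[k],c[k],w.mean(0),cv2.minAreaRect(w))
E
```

```text
{'clock': 15.375, 'qpos': [-0.6797, 0.5659, 0.3013, 2.0054, -0.2809, 0.6085, 0.1298], 'eef_pos': [462.3332, 205.8722, 110.734], 'tool_rot': [3.141, -0.0011, 0.3207], 'force': [-0.1781, -0.4464, -0.0535], 'torque': [-0.0328, 0.0506, -0.0012], 'width': 51.123}
[319 226  17  50 808] [326.83663366 250.23638614] [461.48627 207.83331] ((461.74017333984375, 207.5639190673828), (9.344949722290039, 29.57176399230957), 18.12385368347168)
```

View pics/w12.png

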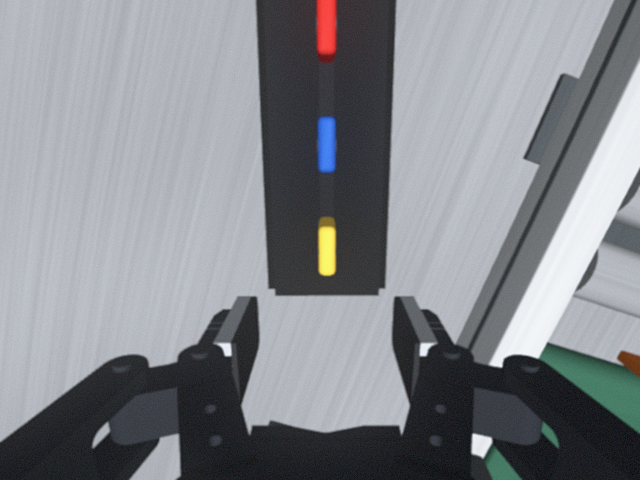

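move_arm(moves=[[[-0.0002,-0.0021,0.03,0,0,0],[-0.0002,-0.0021,0.06,0,0,0],[-0.0002,-0.0021,0.085,0,0,0],[-0.0002,-0.0021,0.1,0,0,0],[-0.0002,-0.0021,0.1,0,0,0],[-0.0002,-0.0021,0.1,0,0,0]]])

```text
clock: 16.18
eef_pos: [461.4, 209.7, 10.8]
tool_rot: [-3.142, -0.001, 0.323]
force: [0.5, -0.3, 0.1]
width: 51.5
```

```bash
python3 - <<'E'
from h import *
st=ctrl.read_state(); print({k:np.round(st[k],4).tolist() for k in ['clock','eef_pos','tool_rot','force','torque','width']})
im=cam('wrist'); cv2.imwrite('pics/w13.png',im['color']); np.save('w13T.npy',im['T'])
print(proj(im,[461.5,207.8,70]),proj(im,[461.5,207.8,40]))
E
```

```text
{'clock': 16.175, 'eef_pos': [461.3582, 209.6908, 10.7797], 'tool_rot': [-3.1415, -0.0014, 0.3235], 'force': [0.5328, -0.2962, 0.1073], 'torque': [0.0402, -0.0657, -0.0145], 'width': 51.4876}
[327.45936448 348.09546465] [326.97888012 309.66309125]
```

View pics/w13.png

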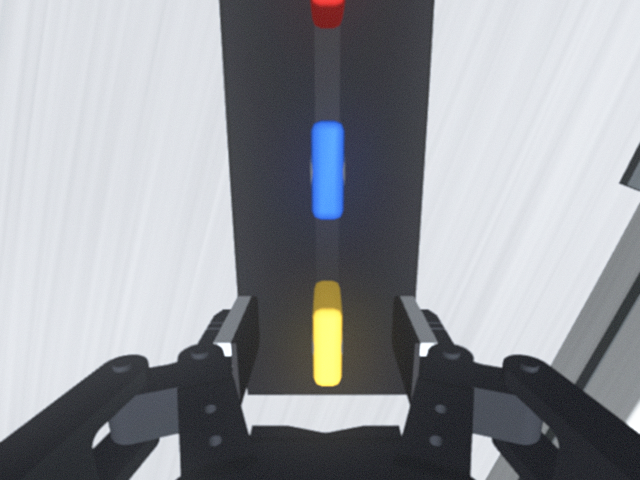

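The yellow head is at (327,346) between the pads, about 2 mm off along the pad width. I'll correct that and close.

move_arm(moves=[[[0.0004,0.0018,0.002,0,0,0],[0.0004,0.0018,0.002,0,0,0],[0.0004,0.0018,0.002,0,0,0],[0.0004,0.0018,0.002,0,0,0],[0.0004,0.0018,0.002,0,0,0],[0.0004,0.0018,0.002,0,0,0]]], jaw=0)

```text
clock: 16.98
eef_pos: [461.9, 208.2, 8.4]
tool_rot: [-3.141, -0.001, 0.324]
force: [-1.1, -1.0, 5.2]
width: 8.9
```

```bash
python3 - <<'E'
from h import *
st=ctrl.read_state(); print({k:np.round(st[k],4).tolist() for k in ['clock','eef_pos','tool_rot','force','torque','width']})
im=cam('wrist'); cv2.imwrite('pics/w14.png',im['color']); np.save('w14T.npy',im['T'])
E
```

```text
{'clock': 16.975, 'eef_pos': [461.9002, 208.1795, 8.4164], 'tool_rot': [-3.1415, -0.0007, 0.3238], 'force': [-1.1089, -0.9979, 5.2388], 'torque': [-0.1223, 0.139, -0.0098], 'width': 8.8512}
```

View pics/w14.png

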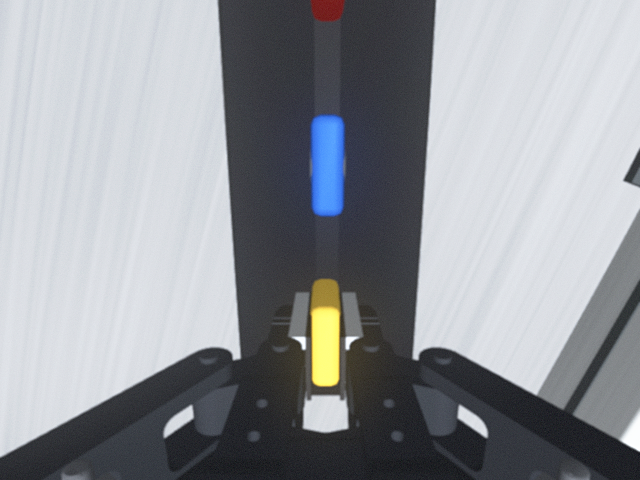

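The yellow head is clamped, centred between the pads at (325,347). I'll lift it straight out, go over the handle and rotate towards the keyway direction (tool yaw about 1.463).

move_arm(moves=[[[0,0,-0.02,0,0,0],[0,0,-0.06,0,0,0],[0,0,-0.11,0,0,0],[0,0,-0.165,0,0,0],[0,0,-0.206,0,0,0],[-0.114,0.3737,-0.206,0,0,-1.139],[-0.114,0.3737,-0.206,0,0,-1.139],[-0.114,0.3737,-0.206,0,0,-1.139],[-0.114,0.3737,-0.206,0,0,-1.139],[-0.114,0.3737,-0.206,0,0,-1.139],[-0.114,0.3737,-0.206,0,0,-1.139],[-0.114,0.3737,-0.206,0,0,-1.139],[-0.114,0.3737,-0.206,0,0,-1.139],[-0.114,0.3737,-0.206,0,0,-1.139],[-0.114,0.3737,-0.206,0,0,-1.139]]])

```text
clock: 18.9
eef_pos: [472.6, -180.7, 213.8]
tool_rot: [-3.141, -0.001, 1.465]
force: [1.0, 0.1, -0.7]
width: 8.8
```

```bash
python3 - <<'E'
from h import *
st=ctrl.read_state(); print({k:np.round(st[k],4).tolist() for k in ['clock','qpos','eef_pos','tool_rot','force','torque','width']})
im=cam('wrist'); cv2.imwrite('pics/w15.png',im['color']); np.save('w15T.npy',im['T'])
print(proj(im,[472.4,-182.4,76]))
E
```

```text
{'clock': 18.9, 'qpos': [0.1999, 0.4024, 0.1543, 1.8911, -0.0808, 0.8547, 1.8603], 'eef_pos': [472.5538, -180.7001, 213.8338], 'tool_rot': [-3.1411, -0.0008, 1.4652], 'force': [1.0246, 0.0637, -0.6708], 'torque': [-0.0154, -0.0018, -0.0468], 'width': 8.8076}
[323.42345135 219.03845602]
```

View pics/w15.png

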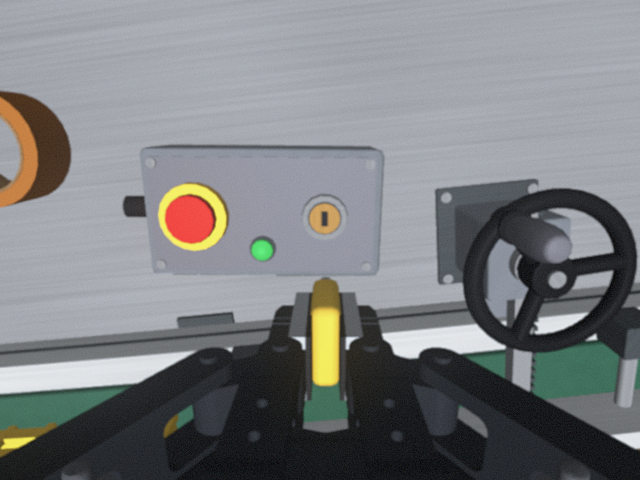

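The key head is at (325,345) in the pads and the lock plug at (325,218), with the keyway vertical and aligned with the key. I'll zoom in to check the offset.

```bash
cat > zo.py <<'E'
from h import *
import sys
from scipy import ndimage
def analyse(name,c0,c1,r0,r1,z=76):
    img=cv2.imread(f'pics/{name}.png'); im=dict(T=np.load(f'{name}T.npy'),f=400.839,cx=325.166,cy=242.706,k1=-0.032)
    g=cv2.cvtColor(img,cv2.COLOR_BGR2GRAY).astype(float)
    H,S,V=cv2.split(cv2.cvtColor(img,cv2.COLOR_BGR2HSV))
    br=((H>10)&(H<28)&(S>90)&(V>90)); br[:r0]=0;br[r1:]=0;br[:,:c0]=0;br[:,c1:]=0
    l,n=ndimage.label(br); k=1+np.argmax(ndimage.sum(br,l,range(1,n+1))); br=l==k
    hull=cv2.convexHull(np.argwhere(br)[:,::-1].astype(np.int32)); m=np.zeros(br.shape,np.uint8); cv2.fillConvexPoly(m,hull,1)
    ys,xs=np.nonzero(m); pc=np.array([xs.mean(),ys.mean()])
    e=cv2.erode(m,np.ones((5,5),np.uint8))
    w=np.clip(130-g,0,None)*e; yy,xx=np.indices(w.shape)
    kc=np.array([(w*xx).sum(),(w*yy).sum()])/w.sum()
    dx=xx-kc[0];dy=yy-kc[1]; C=np.array([[(w*dx*dx).sum(),(w*dx*dy).sum()],[(w*dx*dy).sum(),(w*dy*dy).sum()]])/w.sum()
    ev,V_=np.linalg.eigh(C); d=V_[:,1]; 
    P=atz(im,pc,z); K=atz(im,kc,z); A=atz(im,kc+d*5,z)-K
    a=np.arctan2(A[1],A[0]); a=(a+np.pi/2)%np.pi-np.pi/2
    print(name,'plug',pc.round(2),P.round(2),'keyway',kc.round(2),K.round(2),'angle',round(a,4),'axes px',np.sqrt(12*ev).round(1))
    return im,K
if __name__=='__main__':
    for n,b in [('w2',(290,330,230,265)),('w10',(305,345,340,380)),('w15',(300,350,200,240))]:
        im,K=analyse(n,*b)
    img=cv2.imread('pics/w15.png')
    H,S,V=cv2.split(cv2.cvtColor(img,cv2.COLOR_BGR2HSV)); m=((H>=20)&(H<=35)&(S>130)&(V>160)); m[:270]=0;m[395:]=0;m[:,:300]=0;m[:,350:]=0
    ys,xs=np.nonzero(m); print('head top px',xs.mean(),ys.mean(),xs.min(),xs.max(),ys.min(),ys.max())
    T=im['T']; st=ctrl.read_state(); M=np.eye(4);M[:3,:3]=Rm(st['tool_rot']);M[:3,3]=st['eef_pos']
    Mi=np.linalg.inv(M)
    print('keyway in tool',(Mi@np.r_[K,1])[:3])
    # head top in tool: plane tool z=-(31.6+30)
    h=atz(im,(xs.mean(),ys.mean()),st['eef_pos'][2]+61.6); print('head top in tool',(Mi@np.r_[h,1])[:3])
E
python3 zo.py
```

```text
w2 plug [309.8  246.27] [ 472.01 -181.42   76.  ] keyway [309.57 246.76] [ 471.76 -181.96   76.  ] angle -0.1228 axes px [ 4.1 10.6]
w10 plug [325.23 360.35] [ 471.87 -181.23   76.  ] keyway [325.17 361.23] [ 471.81 -182.17   76.  ] angle -0.1173 axes px [ 3.9 11.5]
w15 plug [324.14 218.01] [ 471.61 -181.73   76.  ] keyway [324.14 218.42] [ 471.95 -181.77   76.  ] angle -0.0977 axes px [ 5.2 13.5]
head top px 325.1271310277642 345.5479785679493 312 338 307 385
keyway in tool [ -1.08875382  -0.52711329 137.91129922]
head top in tool [ -0.31392799  -1.66423159 -61.59963987]
```

move_arm(moves=[[[0,0,0.05,0,0,0],[0,0,0.1,0,0,0],[0,0,0.122,0,0,0],[0,0,0.122,0,0,0],[0,0,0.122,0,0,0],[0,0,0.122,0,0,0]]])

```text
clock: 19.7
eef_pos: [473.6, -182.6, 93.3]
tool_rot: [3.139, 0.0, 1.463]
force: [1.3, -0.2, -0.6]
width: 9.2
```

```bash
python3 - <<'E'
from h import *
st=ctrl.read_state(); print({k:np.round(st[k],4).tolist() for k in ['clock','qd','eef_pos','tool_rot','force','torque','width']})
im=cam('wrist'); cv2.imwrite('pics/w16.png',im['color']); np.save('w16T.npy',im['T'])
print(proj(im,[472,-181.7,76]))
s=cam('scene'); cv2.imwrite('pics/s16.png',s['color'])
e=np.array(st['eef_pos']); 
x0,y0=255,155
c=cv2.resize(s['color'][y0:y0+75,x0:x0+100],None,fx=8,fy=8,interpolation=cv2.INTER_CUBIC)
for P in ([472,-181.7,76],e+[0,0,5.6],e+[0,0,31.6]):
    u=proj(s,P); cv2.circle(c,tuple(int(v) for v in ((u-[x0,y0]+.5)*8)),3,(255,0,255),-1)
cv2.imwrite('pics/s16z.png',c)
E
```

```text
{'clock': 19.7, 'qd': [0.005, 0.001, -0.001, 0.0041, -0.0005, -0.0027, -0.0011], 'eef_pos': [473.5676, -182.5615, 93.3003], 'tool_rot': [3.139, 0.0005, 1.4633], 'force': [1.273, -0.1681, -0.6062], 'torque': [-0.003, -0.0518, 0.0322], 'width': 9.1673}
[327.29151975 266.309984  ]
```

View pics/w16.png

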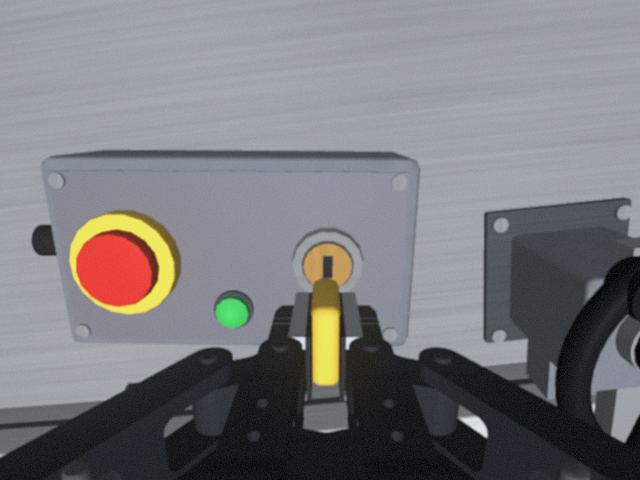

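View pics/s16z.png

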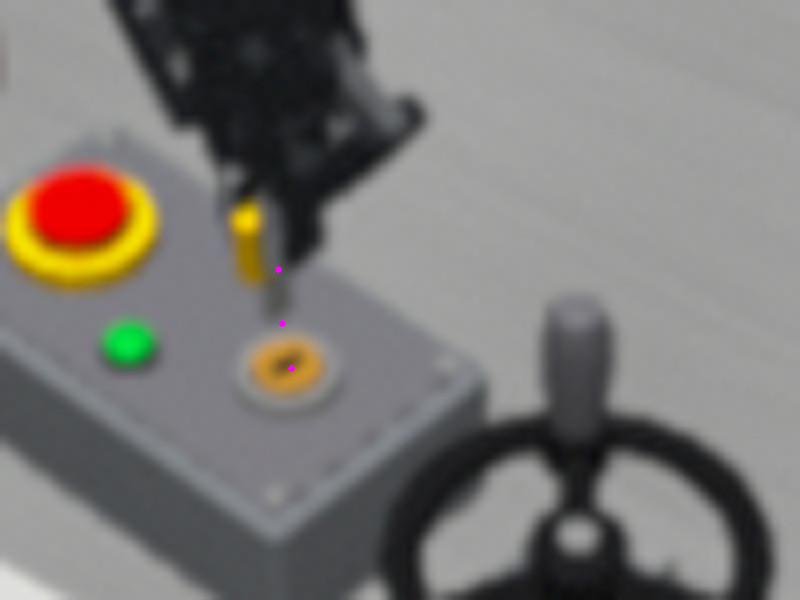

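```bash
python3 - <<'E'
from zo import *
img=cv2.imread('pics/w16.png'); 
im=dict(T=np.load('w16T.npy'),f=400.839,cx=325.166,cy=242.706,k1=-0.032)
H,S,V=cv2.split(cv2.cvtColor(img,cv2.COLOR_BGR2HSV)); m=((H>=20)&(H<=35)&(S>130)&(V>160)); m[:305]=0;m[395:]=0;m[:,:300]=0;m[:,350:]=0
ys,xs=np.nonzero(m); print('head',xs.mean(),ys.mean())
cv2.imwrite('pics/z16.png',cv2.resize(img[220:400,260:400],None,fx=4,fy=3.3,interpolation=cv2.INTER_CUBIC)[:600])
cv2.imwrite('pics/z16.png',cv2.resize(img[225:325,270:390],None,fx=6,fy=6,interpolation=cv2.INTER_CUBIC))
M=np.eye(4);M[:3,:3]=Rm([3.139,.0005,1.4633]);M[:3,3]=[473.5676,-182.5615,93.3003]
print((np.linalg.inv(M)@[471.9,-181.6,76,1])[:3])
for uv in [(327.5,265)]: print((np.linalg.inv(M)@np.r_[atz(im,uv,76),1])[:3], atz(im,uv,76))
E
```

```text
head 325.22425742574256 345.2361386138614
[ 0.78568428 -1.80597981 17.29528517]
[ 0.80425594 -2.41796121 17.29368923] [ 471.29354153 -181.51587619   76.        ]
```

View pics/z16.png

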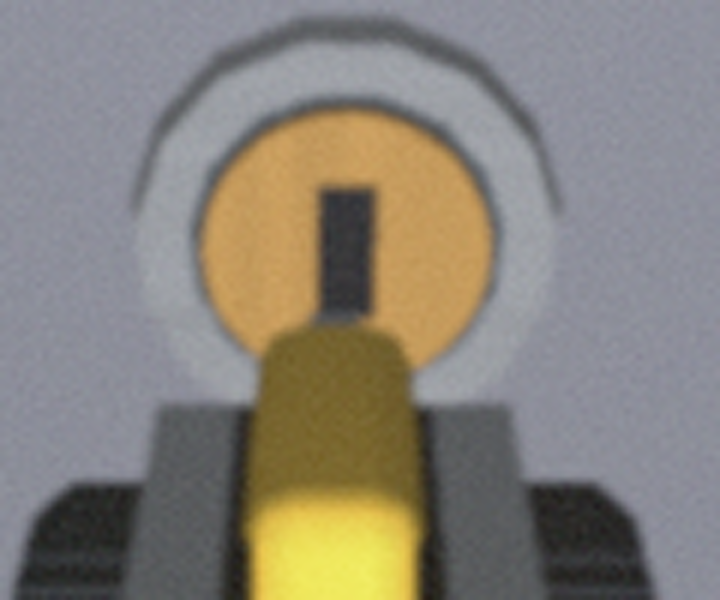

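move_arm(moves=[[[0.00145,-0.002,0.01,0,0,0],[0.00145,-0.002,0.017,0,0,0],[0.00145,-0.002,0.017,0,0,0],[0.00145,-0.002,0.017,0,0,0]]])

```text
clock: 20.3
eef_pos: [470.6, -180.9, 74.8]
tool_rot: [-3.141, -0.0, 1.463]
force: [0.4, -0.0, -0.2]
width: 8.9
```

```bash
cat > g.py <<'E'
from h import *
st=ctrl.read_state(); print({k:np.round(st[k],3).tolist() for k in ['clock','eef_pos','tool_rot','force','torque','width']})
d=np.array([471.7,-181.2])-st['eef_pos'][:2]; M=Rm(st['tool_rot']); print('to target in tool',(M.T@[d[0],d[1],0]).round(2))
E
python3 g.py; python3 - <<'E'
from h import *
s=cam('scene'); cv2.imwrite('pics/s17.png',s['color'])
x0,y0=265,170
cv2.imwrite('pics/s17z.png',cv2.resize(s['color'][y0:y0+45,x0:x0+60],None,fx=12,fy=12,interpolation=cv2.INTER_CUBIC))
E
```

```text
{'clock': 20.3, 'eef_pos': [470.621, -180.867, 74.838], 'tool_rot': [-3.141, -0.0, 1.463], 'force': [0.418, -0.005, -0.151], 'torque': [0.042, 0.017, 0.02], 'width': 8.905}
to target in tool [-0.21  1.11 -0.  ]
```

View pics/s17z.png

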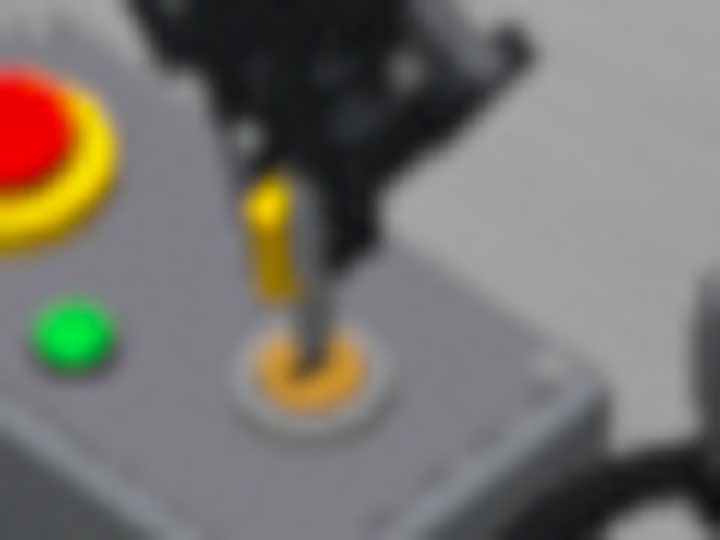

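move_arm(moves=[[[-0.0002,0.001,0,0,0,0],[-0.0002,0.001,0,0,0,0],[-0.0002,0.001,0,0,0,0]]])

```text
clock: 20.72
eef_pos: [471.7, -181.1, 75.1]
tool_rot: [3.141, 0.0, 1.463]
force: [0.6, 0.0, -0.9]
width: 8.8
```

```bash
python3 g.py; python3 - <<'E'
from h import *
im=cam('wrist'); cv2.imwrite('pics/w18.png',im['color']); np.save('w18T.npy',im['T'])
img=im['color']
cv2.imwrite('pics/z18.png',cv2.resize(img[225:325,270:390],None,fx=6,fy=6,interpolation=cv2.INTER_CUBIC))
print(proj(im,[472,-181.5,76]))
E
python3 g.py
```

```text
{'clock': 20.725, 'eef_pos': [471.652, -181.115, 75.077], 'tool_rot': [3.141, 0.0, 1.463], 'force': [0.602, 0.016, -0.915], 'torque': [0.003, -0.073, -0.002], 'width': 8.801}
to target in tool [-0.08  0.06  0.  ]
[325.30232883 283.06614477]
{'clock': 20.775, 'eef_pos': [471.621, -181.087, 75.053], 'tool_rot': [3.142, -0.0, 1.463], 'force': [-0.224, 0.671, -0.55], 'torque': [0.016, 0.027, -0.006], 'width': 9.223}
to target in tool [-0.1   0.09  0.  ]
```

View pics/z18.png

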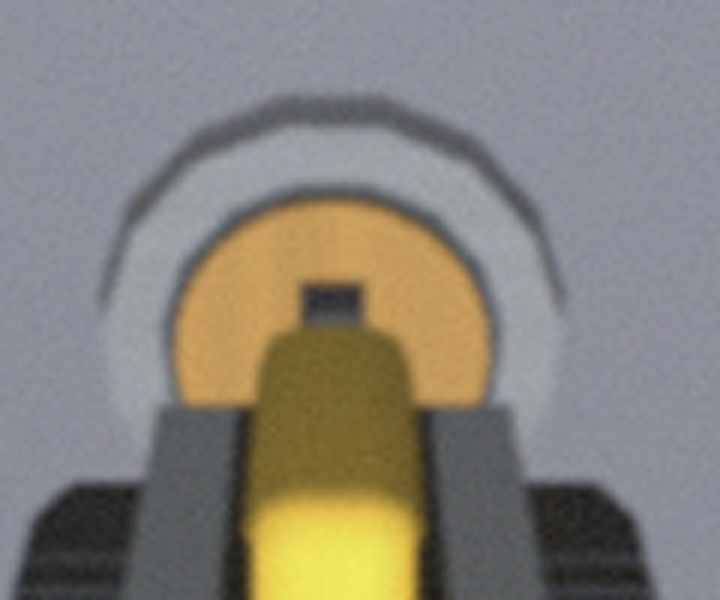

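In the wrist view the keyway is centred over the key (columns 333 against 333 in the zoom). I'll lower it gently.

move_arm(moves=[[[0,0,0.0025,0,0,0],[0,0,0.005,0,0,0],[0,0,0.0075,0,0,0],[0,0,0.009,0,0,0]]])

```text
clock: 21.28
eef_pos: [471.5, -181.1, 65.8]
tool_rot: [-3.141, -0.0, 1.463]
force: [-0.6, -0.3, -1.2]
width: 9.0
```

```bash
python3 g.py
```

```text
{'clock': 21.275, 'eef_pos': [471.542, -181.068, 65.756], 'tool_rot': [-3.141, -0.0, 1.463], 'force': [-0.562, -0.253, -1.178], 'torque': [-0.023, 0.009, -0.007], 'width': 9.015}
to target in tool [-0.11  0.17 -0.  ]
```

move_arm(moves=[[[0,0,0.002,0,0,0],[0,0.001,0.004,0,0,0],[0,-0.001,0.0055,0,0,0],[0,0.001,0.007,0,0,0],[0,-0.001,0.0085,0,0,0],[0,0.001,0.01,0,0,0]]])

```text
clock: 22.02
eef_pos: [472.0, -181.1, 56.5]
tool_rot: [-3.141, -0.0, 1.463]
force: [-3.1, 1.6, 13.3]
width: 8.8
```

```bash
python3 g.py
```

```text
{'clock': 22.025, 'eef_pos': [471.976, -181.132, 56.456], 'tool_rot': [-3.141, -0.0, 1.463], 'force': [-3.094, 1.618, 13.275], 'torque': [0.338, 0.741, -0.057], 'width': 8.846}
to target in tool [-0.1  -0.27  0.  ]
```

move_arm(moves=[[[0,-0.002,0.0015,0,0,0],[0,0,0.003,0,0,0],[0,-0.002,0.0045,0,0,0],[0,0,0.006,0,0,0],[0,-0.002,0.0075,0,0,0],[0,0,0.009,0,0,0],[0,-0.002,0.01,0,0,0]]])

```text
clock: 22.9
eef_pos: [471.5, -181.0, 45.8]
tool_rot: [3.14, 0.0, 1.463]
force: [3.4, 0.4, 1.8]
width: 8.9
```

```bash
python3 g.py
```

```text
{'clock': 22.9, 'eef_pos': [471.462, -181.011, 45.781], 'tool_rot': [3.14, 0.0, 1.463], 'force': [3.353, 0.377, 1.798], 'torque': [0.055, -0.803, -0.011], 'width': 8.92}
to target in tool [-0.16  0.26  0.  ]
```

move_arm(moves=[[[0,0.001,0.0015,0,0,0],[0,0.001,0.0025,0,0,0],[0,0.001,0.003,0,0,0],[0,0.001,0.003,0,0,0]]])

```text
clock: 23.4
eef_pos: [471.6, -181.1, 44.3]
tool_rot: [3.141, -0.0, 1.463]
force: [-1.7, 0.5, 16.5]
width: 9.0
```

```bash
python3 g.py; python3 - <<'E'
from h import *
im=cam('wrist'); cv2.imwrite('pics/w19.png',im['color']); np.save('w19T.npy',im['T'])
s=cam('scene'); cv2.imwrite('pics/s19.png',s['color'])
x0,y0=265,170
cv2.imwrite('pics/s19z.png',cv2.resize(s['color'][y0:y0+45,x0:x0+60],None,fx=12,fy=12,interpolation=cv2.INTER_CUBIC))
E
```

```text
{'clock': 23.4, 'eef_pos': [471.575, -181.067, 44.256], 'tool_rot': [3.141, -0.0, 1.463], 'force': [-1.662, 0.513, 16.547], 'torque': [0.322, 0.358, 0.017], 'width': 8.997}
to target in tool [-0.12  0.14  0.  ]
```

View pics/w19.png

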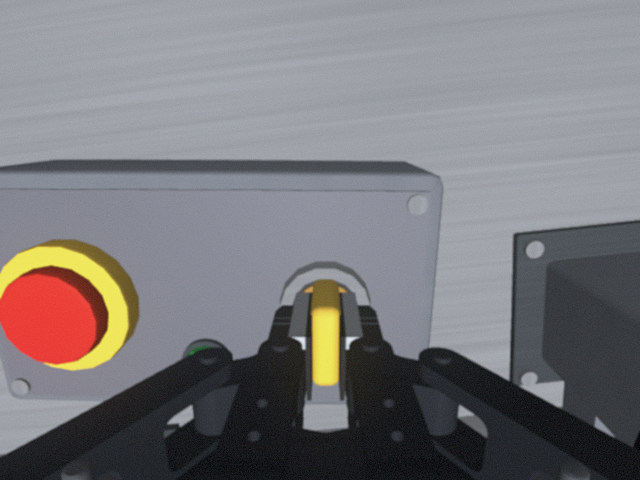

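View pics/s19z.png

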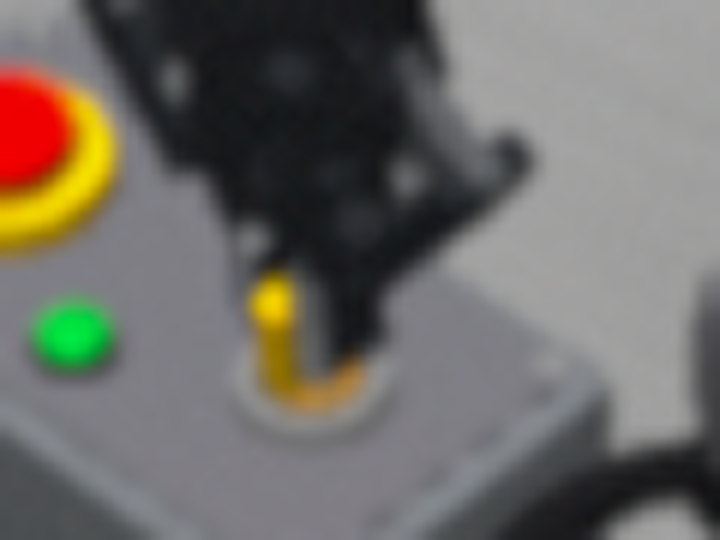

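The shoulder is on the plug at z 44.3, with the predicted home at 44.4, and the axial force rose to 16 N. The key is home and unturned. Now I'll turn it clockwise.

move_arm(moves=[[[0,0,0,0,0,0],[0,0.0001,0,0,0,0.15],[0,0.0002,0,0,0,0.3],[-0.0001,0.0003,0,0,0,0.46],[-0.0001,0.0004,0,0,0,0.63],[-0.0001,0.0005,0,0,0,0.8]]])

```text
clock: 24.25
eef_pos: [472.3, -180.0, 44.2]
tool_rot: [-3.14, -0.002, 0.658]
force: [-1.1, 3.2, 16.1]
width: 8.7
```

```bash
python3 g.py
```

```text
{'clock': 24.25, 'eef_pos': [472.291, -180.034, 44.232], 'tool_rot': [-3.14, -0.002, 0.658], 'force': [-1.073, 3.216, 16.115], 'torque': [0.745, 0.297, 0.076], 'width': 8.674}
to target in tool [-1.18  0.56 -0.  ]
```

move_arm(moves=[[[0,0,0,0,0,0.17],[0,0,0,0,0,0.34],[0,0,0,0,0,0.5],[0,0,0,0,0,0.65],[0,0,0,0,0,0.78],[0,0,0,0,0,0.88],[0,0,0,0,0,0.9],[0,0,0,0,0,0.9]]])

```text
clock: 25.25
eef_pos: [473.5, -180.2, 44.3]
tool_rot: [-3.139, -0.002, -0.236]
force: [1.4, 3.0, 16.1]
width: 8.6
```

```bash
python3 g.py; python3 - <<'E'
from h import *
im=cam('wrist'); cv2.imwrite('pics/w20.png',im['color'])
s=cam('scene'); cv2.imwrite('pics/s20.png',s['color'])
x0,y0=265,170
cv2.imwrite('pics/s20z.png',cv2.resize(s['color'][y0:y0+45,x0:x0+60],None,fx=12,fy=12,interpolation=cv2.INTER_CUBIC))
E
```

```text
{'clock': 25.25, 'eef_pos': [473.479, -180.182, 44.27], 'tool_rot': [-3.139, -0.002, -0.236], 'force': [1.424, 2.995, 16.098], 'torque': [0.784, -0.2, 0.081], 'width': 8.624}
to target in tool [-1.49  1.41 -0.01]
```

View pics/w20.png

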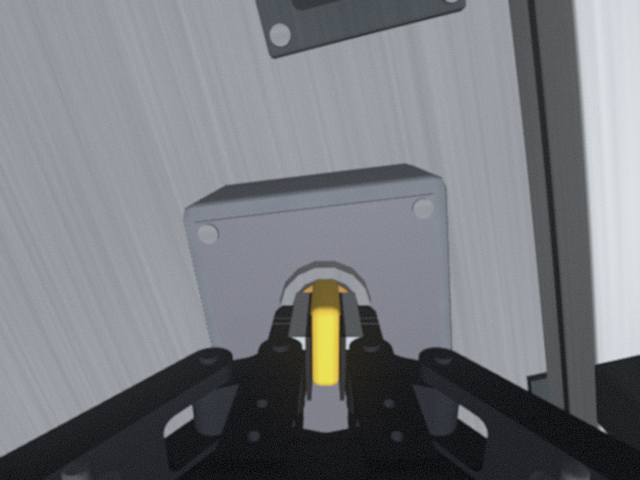

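View pics/s20.png

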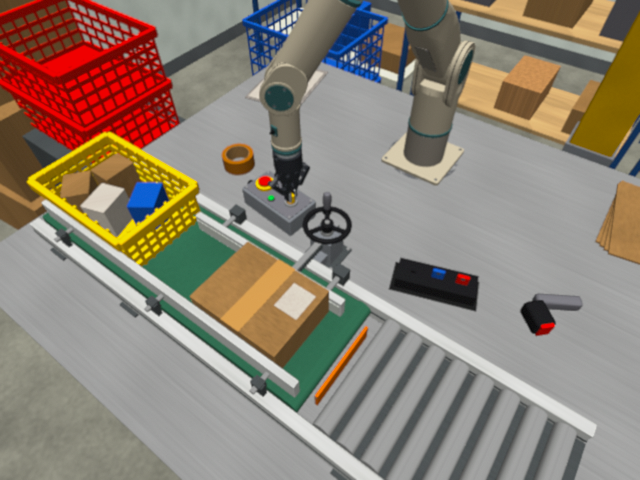

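The key has turned 1.70 rad with torque about 0.08 N m, the spring value at the stop. The scene view shows the orange stop at (342,366) now flat and down. The other keys are in place and the carton is against the guide. I'll add a small margin and settle.

move_arm(moves=[[[0,0,0,0,0,0.06],[0,0,0,0,0,0.06],[0,0,0,0,0,0.06],[0,0,0,0,0,0.06]]])

```text
clock: 25.85
eef_pos: [473.5, -180.2, 44.3]
tool_rot: [-3.139, -0.002, -0.296]
force: [1.9, 3.9, 15.6]
width: 8.8
```

```bash
python3 g.py; python3 - <<'E'
from h import *
s=cam('scene'); b=s['color']; cv2.imwrite('pics/s21.png',b)
a=cv2.imread('pics/scene0.png')
A=cv2.resize(a[300:405,300:385],None,fx=4.5,fy=4.5,interpolation=cv2.INTER_CUBIC);B=cv2.resize(b[300:405,300:385],None,fx=4.5,fy=4.5,interpolation=cv2.INTER_CUBIC)
cv2.imwrite('pics/cmp21.png',np.hstack([A,B]))
ga,gb=[cv2.cvtColor(x,cv2.COLOR_BGR2GRAY).astype(np.float32) for x in (a,b)]
for n,S in dict(carton=(270,325,245,320),scanner=(285,345,510,590),tape=(140,178,215,260),bluered=(265,290,430,475)).items():
    W=np.eye(2,3,dtype=np.float32)
    cc,W=cv2.findTransformECC(ga[S[0]:S[1],S[2]:S[3]],gb[S[0]:S[1],S[2]:S[3]],W,cv2.MOTION_TRANSLATION,(3,200,1e-6),None,5); print(n,W[:,2],cc)
t=cam('top'); cv2.imwrite('pics/t21.png',cv2.resize(t['color'][135:235,260:400],None,fx=5.7,fy=5.7,interpolation=cv2.INTER_CUBIC))
E
```

```text
{'clock': 25.85, 'eef_pos': [473.489, -180.227, 44.288], 'tool_rot': [-3.139, -0.002, -0.296], 'force': [1.896, 3.87, 15.59], 'torque': [0.72, -0.152, 0.139], 'width': 8.821}
to target in tool [-1.43  1.45 -0.01]
carton [-0.44645357  0.6132077 ] 0.9627425209280827
scanner [-0.00015943 -0.00774531] 0.999981133217649
tape [0.00245394 0.0042663 ] 0.9999760178507471
bluered [0.02372011 0.0023651 ] 0.9999699918677777
```

View pics/cmp21.png

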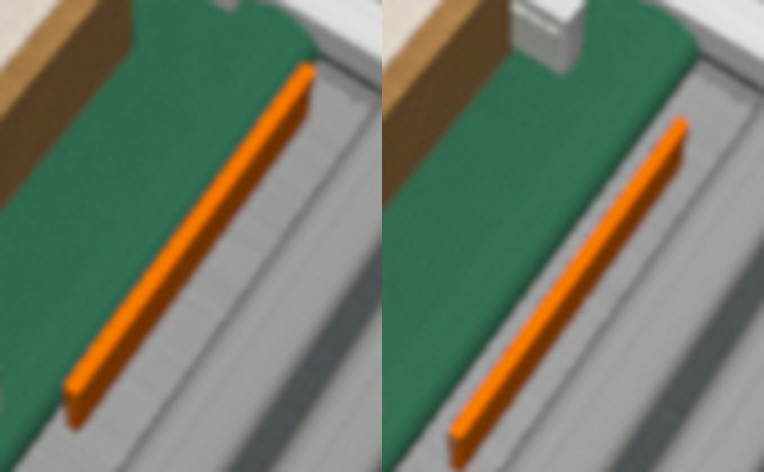

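View pics/t21.png

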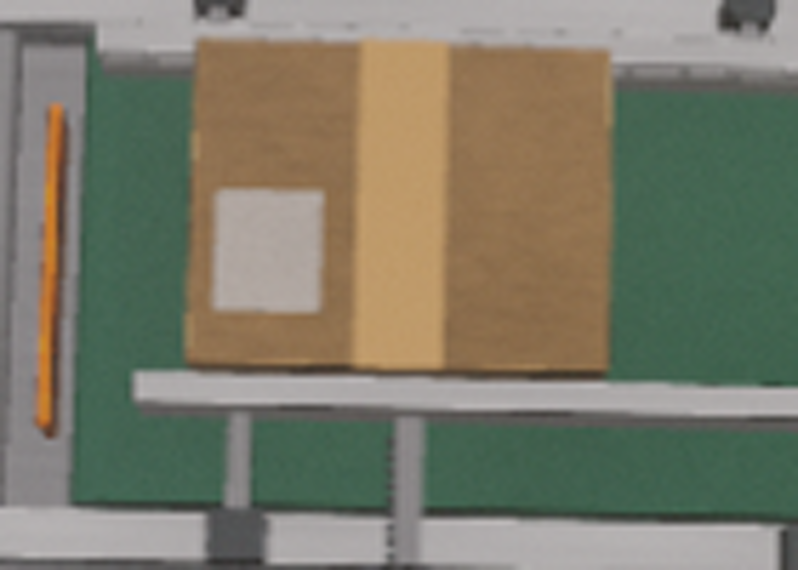

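```bash
python3 - <<'E'
from h import *
print(job.finish_job()); st=ctrl.read_state(); print(st['clock'],st['width'],st['force'],st['torque'],st['tool_rot'],st['eef_pos'])
E
```

```text
the job is handed in; nothing more can be done
None
the job is handed in; nothing more can be done
```

I wound the guide against the carton, put the yellow key in the key switch and turned it a quarter clockwise. I handed the job in at about 26 s, still gripping the turned key. No verdict was reported, and the state could not be read after hand-in, so every check below is from just before it.

- **Guide:** I wound the handwheel about 7.9 rad, until the crank resistance jumped from about 3 N to 6.7 N. That puts the guide force at roughly 30 N, by estimate, not measured directly. The pictures show the carton pushed about 1.7 mm and held there, including at the last check. The wheel sprang back roughly 0.1 rad when I let go.
- **Key home:** The key went in with wiggling, and the tool stopped at 44.3 mm against a predicted 44.4 mm. The axial push then rose to about 16 N.
- **Key turned:** I turned the tool 1.76 rad. Holding torque rose from 0.08 to 0.14 N m over the last 0.06 rad, so I take the plug to be at its stop. The orange stop shows lowered.
- **Bystanders:** The scanner, tape and other two keys showed no movement in the pictures (under 0.03 pixel). I did not measure the emergency stop, but nothing came near it.

**Disagreement with the description:** the real fingertips end about 38 mm short of the stated tool point. My first grasp therefore only pinched the top of the crank handle (14 mm wide instead of 23). I confirmed this in the pictures, regripped lower and allowed for it from then on.

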